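# Load the laser marking fixture and set its suction gates

## Task

Get the marking fixture ready for the laser: put the gauge block away, standing in its wooden tray, lay every black key flat in a nest of its own, label up, and lower the blue mask over the two pins until it rests flush. Only then pull the stiff suction gates out to their red lines, the blue one 30 mm open and the yellow one 50 mm, keeping them shut until the mask is on. Leave the other things on the bench where they are.

Things in the scene. Friction and masses are not known exactly. Their poses are not given: they have to be found in the camera images.
- fixture: Fixed marking fixture, aluminium plate 136 (x) x 194 (y) x 20 mm, origin under its centre. On its top (z = 20 mm): four nests, round rest pads at (+-59, +-88 mm) and two steel pins at (0, +-88 mm). Pads and pin shoulders (18 mm wide) end at z = 36 mm; above that the pins are 8 mm thick and 20 mm tall, the last 8 mm tapered to 3 mm. Grey spot in the middle: the gauge block's start.
- mask: Loose blue marking mask: plate 132 (x) x 192 (y) x 5 mm, about 0.3 kg, origin at the centre of its underside, lying flat on the bench. Four windows 25 x 47 mm, two through holes of 10 mm at (0, +-88 mm) for the pins. Fits either way round. Flush on the fixture, its underside is 36 mm above the fixture's origin, its x, y axes along the fixture's.
- mask_handle (a point): Centre of the mask's black bar handle, 34 mm above the mask's underside at its middle: bar 16 mm thick (mask x), 56 mm long (mask y), 14 mm high (27 to 41 mm above the underside), on two thin posts; grasp across the 16 mm from above.
- gauge_block: Loose ground steel gauge block 36 x 36 x 30 mm, 0.26 kg, origin at the centre of its underside; stands in the middle of the fixture at the start, sides parallel to the fixture's within 5 degrees. The lane between the nests along the fixture's y is free, so grasp it with the fingers closing along the fixture's y.
- gauge_tray_in (a point): Centre of the inner floor (4 mm above the bench) of the fixed wooden gauge tray, 96 x 96 mm outside, 88 x 88 mm inside, 18 mm high, open on top. It stands behind, to the left or the right.
- suction_box: Fixed grey suction box 120 (x) x 200 (y) x 40 mm, origin under its centre, front facing -x; stands left or right of the fixture. Two steel gate blades lie on its top between aluminium rails (tops at 49 mm) with black lines every 10 mm and one red line for each gate; both pull out to the front, along the box's -x.
- blue_gate_handle (a point): Middle of the blue gate's upright handle (gate on the box's +y side): block 18 mm (along the pull) x 32 mm, from 51 to 95 mm above the bench; this point is 76 mm up and moves with the gate. Shut, it is 70 mm in front (-x) of the box's origin and 50 mm to +y. Grasp from above, best with the fingers closing along the pull.
- yellow_gate_handle (a point): The same for the yellow gate, 50 mm to the -y side of the box's origin.
- blue_gate (a joint): Opening of the blue gate in m: 0 is shut, grows as the gate is pulled to the front, stop at 0.070. Stiff: about 8 N of sliding friction, stays where it is left. At the set opening of 30 mm the blade's back edge stands at the red line.
- yellow_gate (a joint): The same for the yellow gate; its red line is at 50 mm.
- nest0 (a point): Centre of a nest's floor, 20 mm above the fixture's underside: pocket 24 mm (fixture x) x 47 mm (fixture y), rim 5 mm high and open in the middle of its long sides; at (-38, +50) mm in the fixture. A key lies in it with its length along the fixture's y, either way round.
- nest1 (a point): Centre of a nest's floor, 20 mm above the fixture's underside: pocket 24 mm (fixture x) x 47 mm (fixture y), rim 5 mm high and open in the middle of its long sides; at (+38, +50) mm in the fixture. A key lies in it with its length along the fixture's y, either way round.
- nest2 (a point): Centre of a nest's floor, 20 mm above the fixture's underside: pocket 24 mm (fixture x) x 47 mm (fixture y), rim 5 mm high and open in the middle of its long sides; at (-38, -50) mm in the fixture. A key lies in it with its length along the fixture's y, either way round.
- nest3 (a point): Centre of a nest's floor, 20 mm above the fixture's underside: pocket 24 mm (fixture x) x 47 mm (fixture y), rim 5 mm high and open in the middle of its long sides; at (+38, -50) mm in the fixture. A key lies in it with its length along the fixture's y, either way round.
- dongle_1: Black hardware key (dongle), plain rounded block 19 (x) x 42 (y) x 12 mm, 20 g, origin at the centre of its underside; lies flat on the bench beside the fixture, label up. Three or four of the four keys are present. Grasp across the 19 mm, or the 42 mm.
- dongle_2: Black hardware key (dongle), plain rounded block 19 (x) x 42 (y) x 12 mm, 20 g, origin at the centre of its underside; lies flat on the bench beside the fixture, label up. Three or four of the four keys are present. Grasp across the 19 mm, or the 42 mm.
- dongle_3: Black hardware key (dongle), plain rounded block 19 (x) x 42 (y) x 12 mm, 20 g, origin at the centre of its underside; lies flat on the bench beside the fixture, label up. Three or four of the four keys are present. Grasp across the 19 mm, or the 42 mm.
- dongle_4: Black hardware key (dongle), plain rounded block 19 (x) x 42 (y) x 12 mm, 20 g, origin at the centre of its underside; lies flat on the bench beside the fixture, label up. Three or four of the four keys are present. Grasp across the 19 mm, or the 42 mm.
- screw_tin: Bystander: flat round tin with green lid, 66 mm wide, 22 mm high, behind, left or right; origin at the centre of its underside. Leave it.
- side_cutters: Bystander: side cutters with red grips, 55 (x) x 165 (y) mm, lying at the front edge; origin at the centre of its underside. Leave it.
- marker_black: Bystander: black felt marker lying near the front left corner; origin at the centre of its underside. Leave it.
- tweezers: Bystander: steel tweezers lying near the front right; origin at the centre of its underside. Leave it.
- terminal_strip: Bystander: white terminal strip, 20 x 61 x 21 mm, lying at the front; origin at the centre of its underside. Leave it.

How it is judged:
By the outcome, as a careful person would: the job done as asked, in the order asked, and still so for the second after the job is handed in, with the robot touching nothing.
Of dongle_1, dongle_2, dongle_3, dongle_4 only 3 to 4 are there at a start; the rules pass over those that are not, and their reading is None.
At some moment in a run one of dongle_1, dongle_2, dongle_3, dongle_4 may be knocked a few centimetres aside while the robot is not near it.
Once in a run the grip may slacken for a moment while it holds something.
It also fails if it takes over 200 s, if anything falls off the work surface, if the arm or the gripper's body presses on something with over 40 N, if the wrist force passes 120 N, or if a joint passes its speed limit or range.

## Robot

A 7-joint arm with a two-finger parallel gripper is mounted at the origin on a cart in front of the work surface, level with it; the furniture and walls round the work are solid. World frame = base frame: x ahead of the robot, y to its left, z up, the work surface at z = 0. Lengths are in mm, angles in rad, forces in N, time in s.
With the tool pointing down it reaches from about 425 to 950 mm from the base axis. Payload 4.7 kg.
Tool frame: the origin (TCP) lies midway between the tips of the shut fingers; the grasp point (between the pads) lies 19 mm behind it; z points along the fingers, y is the direction in which the jaws open and shut (so a half turn about z gives the same grasp; the last joint's range is limited). The gripper opens to 85 mm and grips with 20 to 120 N. Pads are 22 mm wide; open, the fingers measure 114 mm over their backs; the gripper's body (76 mm by 85 mm) begins 54 mm behind the grasp point. The pads swing forward as they close: fully open they stand 13 mm farther back than shut.
Start: joints at [-1.331, 0.469, -0.049, 1.532, 0.024, 1.141, -0.082], TCP at [179.221, 650.79, 231.335] pointing down, gripper open.
Joint ranges: [-2.59, 2.59], [-0.33, 1.99], [-1.39, 1.29], [0.1, 2.45], [-1.04, 4.18], [0.21, 1.99], [-2.66, 2.66]. Speed limits (rad/s): [2.57, 2.57, 3.14, 3.14, 3.14, 3.14, 3.14].

## Interface

Orientations are given as a unit quaternion [w, x, y, z].
In Python, from rig import readout, snapshot, r, finder gives the robot as it stands.
- The arm moves only by the tool drive_tool, never from a script. Its argument "targets" is one flat list of numbers, 5 for each row, row after row: the gripper command: -1 is fully open, 1 is shut, values between are in proportion, then the shift along the tool's x, y, z in m, then the turn about the tool's z in rad. In form: [fingers, x, y, z, roll, fingers, x, y, z, roll, ...]. A call has exactly 5 rows; each row shifts and turns the commanded pose from where the row before left it, along the tool's axes as they then stand; what a row does not reach is not made up. A row lasts 1/10 s, in which the tool goes at most 50 mm and 8.59 degrees, less where a joint would pass 70% of its speed; a pose out of reach is approached as far as the arm can. A call is refused whole if a number of a shift passes 0.05 or a number of a turn 0.15, either way. A call with a gripper value outside its range is refused whole. The fingers move at their own pace and stop on an object; "grip_force" is the grip in N (left out, the last holds). Time passes only in rows, so rows that do not move let the fingers close, or fill a call up. It gives the time, the measured TCP pose, the force and the opening at its end, in the units of the state.
- readout.get_obs(): the state, without advancing time (a new reading comes with each control period).
- snapshot(name): name is "side" or "top"; returns a dict with "frame" (480x640x3 uint8, blue, green, red), "fov_y" (degrees; the focal length in pixels is half the picture's height over the tangent of half this angle, whatever the lens; pixels are square), "cx", "cy" (the principal point, pixels), "R" (3x3) and "t" (3): a world point X has camera coordinates R X + t. Camera axes: x right, y down, z forward; pixel columns grow to the right and rows downward; lengths in mm; the calibration is good to about 2 mm. A picture is of the moment at which its call begins. There is no depth.
- r.job_done(): hands the job in, once; it reports no verdict.
Trained networks look in a picture, given as the dict that the camera call returned (one of the last four; its "shot" number tells which), for a name from the list of things; names that differ only in an ending like _2 or _b are one class to them, and where a whole thing is asked for, a point or a joint stands for the part that bears it (a point fixed in the world has none). Each returns a list of dicts, best first, with "p" (0 to 1); they miss things now and then, are a little off and sometimes report something else, mostly with a low value. They report only what shows in the picture. A call takes as long as a camera call.
- finder.recognise(target, picture): "centre" ([x, y, z] in mm, in the coordinates of the camera as it stood for that picture, good to about 4 mm: the middle of the surface that is visible of it).
- finder.place_of(target, picture): "centre" ([x, y, z] in mm, in the coordinates of the camera as it stood for that picture, good to about 4 mm: a listed point, or the origin of a listed thing).
The state is a dict: "time": time; "qpos": joint angles; "qd": joint speeds; "tau": joint torques, N m; "ee_pos": TCP position; "ee_rot": TCP orientation; "force": force on the tool from outside, world axes, zero at the start; "moment": the same for the moment, N m; "finger_gap": finger opening in mm.
Only numpy, scipy, OpenCV 4.12 (cv2) and the standard library are available. Lean on these libraries where they do the work, as an engineer would, in place of code of your own. Each camera call takes 0.05 s, during which the arm holds its last target. There are 200 camera calls.

## Working session

There is one attempt and no reset: what is moved stays moved. The work goes in short steps, Python scripts to look and compute and a tool call to move; the robot and the scene stay as the last step left them, time stands still between calls to the robot, and variables do not carry over. Pictures are saved under pics/ and viewed, about 12 in all and at most 16, crops included, and the job is handed in when it is done.

Besides the shell and the picture viewer there is one more tool, called in YAML: its name, and indented under it one key for each argument. drive_tool: Moves the arm, as the interface text tells. Its arguments: {"type":"object","properties":{"targets":{"type":"array"},"grip_force":{"type":"number"}},"required":["targets"]}

```bash
ls; mkdir -p pics; python3 - <<'E'
from rig import readout, snapshot, r, finder
import cv2
print(readout.get_obs())
for n in("top","side"):
    s=snapshot(n); cv2.imwrite(f"pics/{n}0.png",s["frame"]); print({k:v for k,v in s.items() if k!="frame"})
E
```

```text
pics
{'time': 0.0, 'qpos': array([-1.33089938,  0.46948515, -0.04857248,  1.53368602,  0.0241295 ,
        1.14100539, -0.08231696]), 'qd': array([-0.00075263, -0.0002051 , -0.00042146,  0.00110502, -0.00166372,
        0.00214018, -0.00039631]), 'tau': array([-5.61611250e-04, -5.10298061e+01, -4.66155563e-02, -2.37708771e+01,
        1.07363160e-02,  7.60502910e-03, -3.02846286e-05]), 'ee_pos': array([179.11700634, 650.1970498 , 230.23524429]), 'ee_rot': array([-7.90009696e-05,  1.33990810e-01,  9.90982071e-01, -9.95593581e-04]), 'force': array([ 0.44314144, -0.66439333, -0.32281734]), 'moment': array([-0.00356926, -0.01864526, -0.00933956]), 'finger_gap': 85.35934492822831}
{'fov_y': 57.27884275747572, 'cx': 321.89528127874644, 'cy': 243.5370046363688, 'R': array([[ 0.0148998 , -0.99962364,  0.02303432],
       [-0.98588603, -0.01852914, -0.16638935],
       [ 0.16675353, -0.02023004, -0.98579106]]), 't': array([ -16.44664535,  526.9070207 , 1284.46072631]), 'shot': 1}
{'fov_y': 44.78907894170927, 'cx': 332.401927320804, 'cy': 239.11990118525395, 'R': array([[ 0.80998522, -0.58635471, -0.01058771],
       [-0.23326741, -0.30556427, -0.92315589],
       [ 0.53806158,  0.75021239, -0.38427998]]), 't': array([-421.07308151,  182.45211294, 1135.36501099]), 'shot': 2}
```

View pics/top0.png

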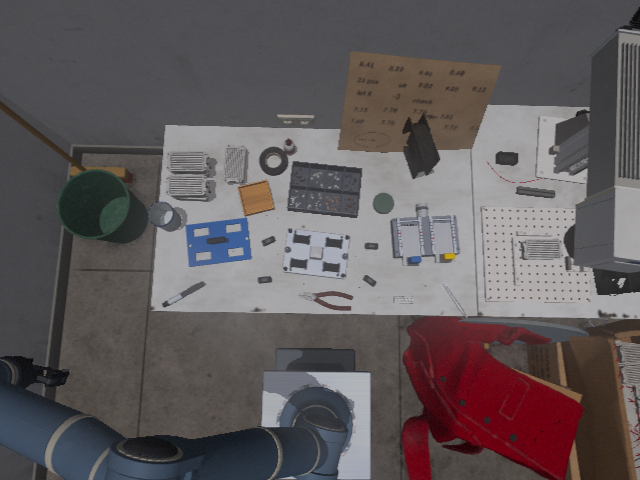

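View pics/side0.png

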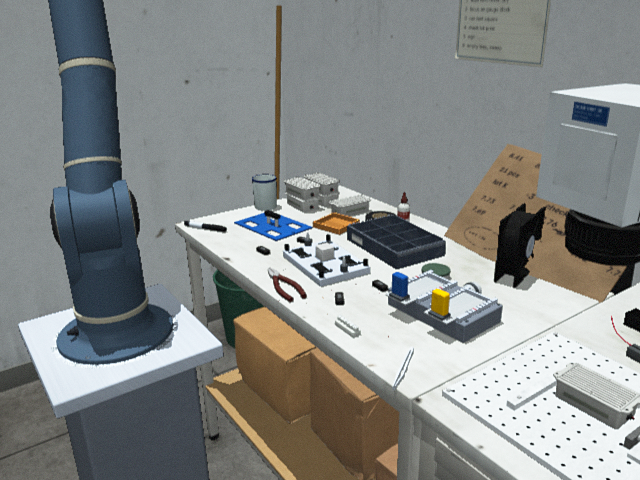

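```bash
cat > h.py <<'E'
from rig import readout, snapshot, r, finder
import cv2, numpy as np
from scipy.spatial.transform import Rotation as Rot
def w(s,c): return s["R"].T@(np.array(c)-s["t"])
def foc(s): return 240/np.tan(np.radians(s["fov_y"]/2))
def proj(s,X):
    c=np.atleast_2d(X)@s["R"].T+s["t"]; return c[:,:2]/c[:,2:]*foc(s)+[s["cx"],s["cy"]]
def ray(s,u,v,z):
    d=s["R"].T@np.array([(u-s["cx"])/foc(s),(v-s["cy"])/foc(s),1]); o=-s["R"].T@s["t"]
    return o+d*(z-o[2])/d[2]
E
python3 - <<'E'
from h import *
for n in("top","side"):
    s=snapshot(n); print(n)
    for k in "fixture mask mask_handle gauge_block gauge_tray_in suction_box blue_gate_handle yellow_gate_handle nest0 nest1 nest2 nest3 dongle_1 screw_tin".split():
        print(k,[(np.round(w(s,d["centre"])).tolist(),round(d["p"],2)) for d in finder.place_of(k,s) if d["p"]>.2])
E
```

```text
top
fixture [([504.0, 7.0, -2.0], 0.96)]
mask [([535.0, 313.0, 4.0], 0.7)]
mask_handle [([534.0, 313.0, 37.0], 0.68)]
gauge_block [([502.0, 9.0, 22.0], 0.65)]
gauge_tray_in [([538.0, 160.0, -1.0], 0.6)]
suction_box [([558.0, -330.0, 4.0], 0.59)]
blue_gate_handle [([480.0, -281.0, 77.0], 0.83)]
yellow_gate_handle [([494.0, -382.0, 80.0], 0.8)]
nest0 [([535.0, -42.0, 21.0], 0.98), ([545.0, 54.0, 22.0], 0.9), ([457.0, -38.0, 22.0], 0.87), ([471.0, 65.0, 21.0], 0.75)]
nest1 [([535.0, -42.0, 21.0], 0.98), ([545.0, 54.0, 22.0], 0.9), ([457.0, -38.0, 22.0], 0.87), ([471.0, 65.0, 21.0], 0.75)]
nest2 [([535.0, -42.0, 21.0], 0.98), ([545.0, 54.0, 22.0], 0.9), ([457.0, -38.0, 22.0], 0.87), ([471.0, 65.0, 21.0], 0.75)]
nest3 [([535.0, -42.0, 21.0], 0.98), ([545.0, 54.0, 22.0], 0.9), ([457.0, -38.0, 22.0], 0.87), ([471.0, 65.0, 21.0], 0.75)]
dongle_1 [([541.0, 160.0, -0.0], 0.62), ([420.0, 168.0, -2.0], 0.53), ([419.0, -158.0, 2.0], 0.52), ([529.0, -164.0, -2.0], 0.38)]
screw_tin [([669.0, -197.0, 1.0], 0.89)]
side
fixture [([501.0, 7.0, 3.0], 0.61)]
mask [([536.0, 310.0, -4.0], 0.78), ([421.0, -
[... 385 characters left out ...]
0.42)]
yellow_gate_handle []
nest0 [([471.0, 62.0, 21.0], 0.89), ([461.0, -34.0, 16.0], 0.74), ([534.0, -47.0, 23.0], 0.71), ([546.0, 56.0, 21.0], 0.64)]
nest1 [([471.0, 62.0, 21.0], 0.89), ([461.0, -34.0, 16.0], 0.74), ([534.0, -47.0, 23.0], 0.71), ([546.0, 56.0, 21.0], 0.64)]
nest2 [([471.0, 62.0, 21.0], 0.89), ([461.0, -34.0, 16.0], 0.74), ([534.0, -47.0, 23.0], 0.71), ([546.0, 56.0, 21.0], 0.64)]
nest3 [([471.0, 62.0, 21.0], 0.89), ([461.0, -34.0, 16.0], 0.74), ([534.0, -47.0, 23.0], 0.71), ([546.0, 56.0, 21.0], 0.64)]
dongle_1 [([420.0, 165.0, 2.0], 0.66), ([421.0, -157.0, 1.0], 0.64), ([534.0, -163.0, 2.0], 0.57), ([544.0, 160.0, -1.0], 0.55), ([458.0, -38.0, 15.0], 0.26)]
screw_tin []
```

The top view shows the mask at about (218,243), the fixture at (316,253) and keys at (268,240), (265,279), (371,245) and (370,280). The tray is at (256,197), the box at (425,240) and the tin at (383,203). The side view agrees. Next I'll rectify both views for accuracy.

```bash
cat >> h.py <<'E'
def rect(s,x0,x1,y0,y1,z,k=1):
    # image: up = +x, left = +y, k px per mm
    W=int((y1-y0)*k);H=int((x1-x0)*k)
    src=np.float32([[0,0],[W,0],[W,H],[0,H]])
    dst=np.float32(proj(s,[[x1,y1,z],[x1,y0,z],[x0,y0,z],[x0,y1,z]]))
    M=cv2.getPerspectiveTransform(dst,src)
    return cv2.warpPerspective(s["frame"],M,(W,H),flags=cv2.INTER_CUBIC)
E
python3 - <<'E'
from h import *
a=[rect(snapshot(n),390,600,-200,200,20,2)[:,:] for n in("top","side")]
b=np.vstack(a); b=cv2.resize(b,(680,714)) [:,:]
cv2.imwrite("pics/r1.png",cv2.resize(np.vstack(a),(570,600)))
E
```

```text
(no output)
```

View pics/r1.png

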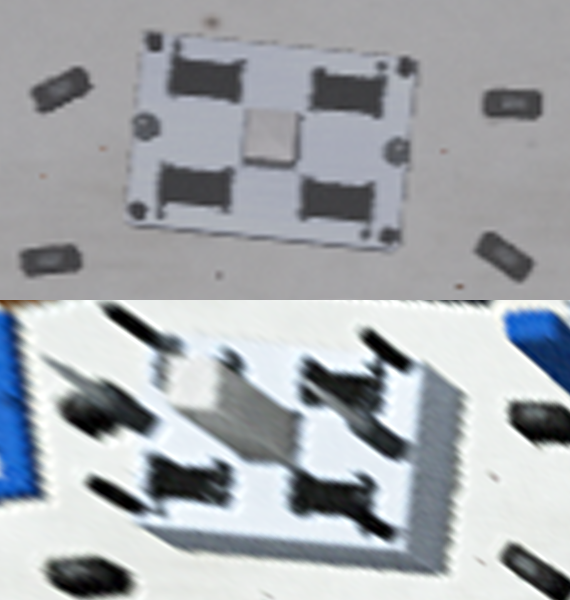

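```bash
cat >> h.py <<'E'
from scipy.optimize import minimize
def box(cx,cy,lx,ly,z0,z1):
    return np.array([[cx+a*lx/2,cy+b*ly/2,z] for a in(-1,1) for b in(-1,1) for z in(z0,z1)],float)
def place(P,x,y,th):
    c,s_=np.cos(th),np.sin(th); return np.c_[x+c*P[:,0]-s_*P[:,1],y+s_*P[:,0]+c*P[:,1],P[:,2]]
def fit(s,parts,seg,g,m=14,K=4,holes=()):
    """silhouette fit of convex parts; seg(bgr)->bool; g=(x,y,th) guess"""
    pts=np.vstack([proj(s,place(P,*g)) for P in parts]); lo=np.floor(pts.min(0)-m).astype(int); hi=np.ceil(pts.max(0)+m).astype(int)
    big=cv2.resize(s["frame"][lo[1]:hi[1],lo[0]:hi[0]],None,fx=K,fy=K,interpolation=cv2.INTER_CUBIC)
    B=seg(big).astype(np.uint8)
    def ren(p):
        I=np.zeros(B.shape,np.uint8)
        for L,v in((parts,1),(holes,0)):
            for P in L:
                q=(proj(s,place(P,*p))-lo+.5)*K-.5
                cv2.fillConvexPoly(I,np.round(cv2.convexHull(q.astype(np.float32))*16).astype(np.int32),v,shift=4)
        return I
    M=cv2.dilate(ren(g),np.ones((8*K,8*K)))
    Bm=B*M
    def cost(p):
        I=ren((p[0],p[1],p[2]/50)); return 1-(I&Bm).sum()/max(1,(I|Bm).sum())
    best=None
    for d in((5,5,5),(-5,5,-5),(5,-5,-10),(-4,-4,10)):
        x0=np.array([g[0],g[1],g[2]*50]) if best is None else best.x
        r_=minimize(cost,x0,method="Nelder-Mead",options=dict(initial_simplex=[x0]+[x0+np.eye(3)[i]*d[i] for i in range(3)],xatol=.05,fatol=1e-4))
        if best is None or r_.fun<best.fun: best=r_
    return np.r_[best.x[0],best.x[1],best.x[2]/50],1-best.fun
KEY=[box(0,0,19,42,1,11)]
def dark(t=110): return lambda b: b.max(2)<t
def hsv(h0,h1,s0=90,v0=40):
    return lambda b:(lambda H:(H[...,0]>=h0)&(H[...,0]<=h1)&(H[...,1]>s0)&(H[...,2]>v0))(cv2.cvtColor(b,cv2.COLOR_BGR2HSV))
def keys(guess,cams=("top","side")):
    for n in cams:
        s=snapshot(n)
        for g in guess:
            p,q=max((fit(s,KEY,dark(105),(g[0],g[1],t)) for t in(0,.8,1.57,2.36)),key=lambda a:a[1])
            print(n,"key",np.round(p[:2],1),round(np.degrees(p[2])%180,1),"iou",round(q,2))
E
python3 - <<'E'
from h import *
keys([(541,160),(420,166),(420,-158),(531,-163)])
S={n:snapshot(n) for n in("top","side")}
print({n:np.round(-S[n]["R"].T@S[n]["t"]) for n in S})
mw=[box(a*38,b*50,25,47,5,5) for a in(-1,1) for b in(-1,1)]
for n,s in S.items():
    print(n,"mask",fit(s,[box(0,0,132,192,0,5)],hsv(100,125),(536,312,.1),holes=mw))
    print(n,"blue",fit(s,[box(0,0,18,32,51,95)],hsv(95,125,120),(480,-280,0.14)))
    print(n,"yell",fit(s,[box(0,0,18,32,51,95)],hsv(18,35,120),(492,-381,0.14)))
    print(n,"tray",fit(s,[box(0,0,96,96,0,18)],hsv(5,28,80),(677,200,0.2)))
    print(n,"block",fit(s,[box(0,0,36,36,20,50)],lambda b:(b[...,0].astype(int)-b[...,2]<4)&(b.max(2)>120),(502,7,-.1)) if n=="top" else "")
# fixture from nests in top
s=S["top"]; k=3;x0,x1,y0,y1=400,610,-120,130
I=rect(s,x0,x1,y0,y1,20,k)
c=[]
for a,b in((-38,50),(38,50),(-38,-50),(38,-50)):
    g=place(np.array([[a,b,20.]]),504,7,-.1)[0]
    u,v=(y1-g[1])*k,(x1-g[0])*k
    D=np.zeros(I.shape[:2],np.uint8); cv2.circle(D,(int(u),int(v)),32*k,1,-1)
    m=((I.max(2)<120)&(D>0)).astype(np.uint8)
    m=cv2.morphologyEx(m,cv2.MORPH_OPEN,np.ones((30,30)))
    (cu,cv_),sz,an=cv2.minAreaRect(np.argwhere(m)[:,::-1].astype(np.float32)); c.append((x1-cv_/k,y1-cu/k)); print(np.round(c[-1],1),np.round(np.array(sz)/k,1),an)
c=np.array(c);P=np.array([(-38,50),(38,50),(-38,-50),(38,-50)],float)
m=c.mean(0);H=P.T@(c-m);th=np.arctan2(H[0,1]-H[1,0],H[0,0]+H[1,1]);print("fix nests",m,np.degrees(th), np.round(c-m-P@Rot.from_euler("z",th).as_matrix()[:2,:2].T,1))
for t in(150,160): pass
b=I.astype(int); print("plate/bench colours",I[int((x1-504)*k),int((y1-45)*k)],I[20,20])
E
```

```text
top key [539.5 158.8] 27.2 iou 0.82
top key [418.7 166. ] 7.3 iou 0.82
top key [ 422.2 -154.4] 146.9 iou 0.81
top key [ 529.1 -160.6] 0.5 iou 0.78
side key [539.6 153.8] 3.5 iou 0.75
side key [421.1 166.7] 174.4 iou 0.79
side key [ 424.7 -155.4] 143.9 iou 0.76
side key [ 531.2 -163.3] 169.0 iou 0.78
{'top': array([ 306.,   19., 1354.]), 'side': array([ -227., -1043.,   600.])}
top mask (array([5.33773349e+02, 3.13660902e+02, 1.47947465e-01]), np.float64(0.8910567695687363))
top blue (array([ 4.81646215e+02, -2.86117285e+02,  3.86184159e-01]), np.float64(0.469630557294928))
top yell (array([ 4.91319817e+02, -3.81851099e+02,  2.85549113e-01]), np.float64(0.5918840579710145))
top tray (array([6.76961100e+02, 2.02658424e+02, 2.78120906e-01]), np.float64(0.931786126426465))
top block (array([ 5.00178096e+02,  1.05200411e+01, -1.25281370e-01]), np.float64(0.6182651891478792))
side mask (array([5.35227530e+02, 3.12573499e+02, 1.45752881e-01]), np.float64(0.7895861448493028))
side blue (array([ 4.80759831e+02, -2.81652838e+02, -3.24716145e-01]), np.float64(0.8731878020329945))
side yell (array([ 4.93216235e+02, -3.79753782e+02, -3.15653958e-01]), np.float64(0.8924491501811089))
side tray (array([6.81376021e+02, 2.06057217e+02, 2.93040394e-01]), np.float64(0.8533463692116257))
side block 
[468.8  63.1] [51.1 25.4] 4.447384357452393
[544.4  55.5] [50.9 25.8] 4.573921203613281
[458.8 -36.3] [50.8 25.4] 4.763641834259033
[534.1 -44. ] [50.5 25.8] 4.610649585723877
fix nests [501.51633835   9.57465108] -5.8259925066216915 [[ 0.  -0.1]
 [-0.   0.1]
 [ 0.1  0.1]
 [-0.2 -0. ]]
plate/bench colours [185 174 170] [167 165 166]
```

```bash
cat >> h.py <<'E'
def pose():
    o=readout.get_obs(); R_=Rot.from_quat(np.roll(o["ee_rot"],-1)).as_matrix()
    return np.array(o["ee_pos"]),np.degrees(np.arctan2(R_[1,1],R_[0,1])),o
def plan(wps,v=40,grip=None):
    """wps: (x,y,z,jaw_yaw_deg|None,fingers[,mm per row]) or ('w',rows,fingers); None keeps value; prints rows of calls"""
    p,f,o=pose(); p=p/1000; f=np.radians(f); rows=[]
    for wp in wps:
        if wp[0]=='w': rows+=[[wp[2],0,0,0,0]]*wp[1]; continue
        tgt=np.array([p[i] if wp[i] is None else wp[i]/1000 for i in range(3)])
        dr=0 if wp[3] is None else (f-np.radians(wp[3])+np.pi/2)%np.pi-np.pi/2
        d=tgt-p; n=int(max(np.ceil(np.linalg.norm(d)*1000/(wp[5] if len(wp)>5 else v)),np.ceil(abs(dr)/.14),1))
        if len(wp)>6: dr+=wp[6]
        for i in range(n):
            st=(tgt-p)/(n-i); x=np.array([-np.sin(f),np.cos(f)]);y=np.array([np.cos(f),np.sin(f)])
            a=[round(float(st[:2]@x),4),round(float(st[:2]@y),4),round(float(-st[2]),4),round(float(dr/(n-i)),3)]
            p=p+np.r_[a[0]*x+a[1]*y,-a[2]]; f-=a[3]; dr-=a[3]; rows.append([wp[4]]+a)
    while len(rows)%5: rows.append([rows[-1][0],0,0,0,0])
    for i in range(0,len(rows),5): print("["+", ".join(f"{v:g}" for r_ in rows[i:i+5] for v in r_)+"]")
E
python3 - <<'E'
from h import *
plan([(400,300,231,None,-1),(501.5,9.6,200,84.2,-.3),(501,10,100,None,-.3)])
E
```

```text
[-1, -0.0278, -0.0254, 0, 0, -1, -0.0278, -0.0254, 0, 0, -1, -0.0278, -0.0254, 0, 0, -1, -0.0278, -0.0254, 0, 0, -1, -0.0278, -0.0254, 0.0001, 0]
[-1, -0.0278, -0.0254, 0, 0, -1, -0.0278, -0.0254, 0.0001, 0, -1, -0.0279, -0.0254, 0, 0, -1, -0.0278, -0.0255, 0.0001, 0, -1, -0.0279, -0.0254, 0, 0]
[-1, -0.0278, -0.0255, 0.0001, 0, -0.3, -0.0219, -0.0316, 0.0039, -0.021, -0.3, -0.0212, -0.0321, 0.0039, -0.021, -0.3, -0.0205, -0.0325, 0.0039, -0.021, -0.3, -0.0198, -0.0329, 0.0039, -0.021]
[-0.3, -0.0192, -0.0334, 0.0038, -0.021, -0.3, -0.0184, -0.0337, 0.0039, -0.021, -0.3, -0.0177, -0.0341, 0.0038, -0.021, -0.3, -0.017, -0.0345, 0.0039, -0.021, -0.3, 0.0002, 0.0001, 0.0333, 0]
[-0.3, 0.0001, 0.0001, 0.0333, 0, -0.3, 0.0002, 0.0001, 0.0334, 0, -0.3, 0, 0, 0, 0, -0.3, 0, 0, 0, 0, -0.3, 0, 0, 0, 0]
```

drive_tool:
  targets: [-1,-0.028,-0.0255,0,0,-1,-0.028,-0.0255,0,0,-1,-0.028,-0.0255,0,0,-1,-0.028,-0.0255,0,0,-1,-0.028,-0.0255,0,0]

```text
time: 2.4
ee_pos: [281.1, 489.4, 231.5]
ee_rot: [0.0, 0.134, 0.991, 0.0]
force: [0.8, 0.4, 0.2]
finger_gap: 85.2
```

drive_tool:
  targets: [-1,-0.028,-0.0255,0,0,-1,-0.028,-0.0255,0,0,-1,-0.028,-0.0255,0,0,-1,-0.028,-0.0255,0,0,-1,-0.028,-0.0255,0,0]

```text
time: 2.9
ee_pos: [382.1, 329.3, 231.6]
ee_rot: [0.0, 0.134, 0.991, 0.0]
force: [0.0, -0.1, 0.5]
finger_gap: 85.3
```

drive_tool:
  targets: [-0.3,-0.028,-0.0255,0,0,-0.3,-0.022,-0.0315,0.004,-0.021,-0.3,-0.021,-0.032,0.004,-0.021,-0.3,-0.0205,-0.0325,0.004,-0.021,-0.3,-0.02,-0.033,0.004,-0.021]

```text
time: 3.4
ee_pos: [452.9, 152.1, 215.5]
ee_rot: [0.0, 0.092, 0.996, 0.0]
force: [1.4, 0.3, -0.9]
finger_gap: 55.4
```

drive_tool:
  targets: [-0.3,-0.019,-0.0335,0.004,-0.021,-0.3,-0.0185,-0.0335,0.004,-0.021,-0.3,-0.0175,-0.034,0.004,-0.021,-0.3,-0.017,-0.0345,0.004,-0.021,-0.3,0,0,0,0]

```text
time: 3.9
ee_pos: [504.0, 2.6, 199.3]
ee_rot: [0.001, 0.055, 0.998, -0.001]
force: [-0.1, 1.1, -0.2]
finger_gap: 55.4
```

```bash
python3 - <<'E'
from h import *
p,f,o=pose(); print(p,f,o["finger_gap"],o["time"],o["qpos"])
plan([(501,10,90,84.2,-.3),(501,10,24.5,None,-.3,15),('w',1,-.3)])
s=snapshot("top"); I=rect(s,390,600,-200,200,20,2); cv2.imwrite("pics/r2.png",I)
E
```

```text
[503.97180557   2.64049888 199.29137806] 83.70694684471347 55.38719576264822 3.9 [-0.3536805   0.22437003  0.30867858  1.98502033 -0.08024881  0.94328421
  1.4558246 ]
[-0.3, 0.0013, 0.0023, 0.0364, -0.003, -0.3, 0.0012, 0.0023, 0.0364, -0.003, -0.3, 0.0012, 0.0024, 0.0365, -0.003, -0.3, 0, 0, 0.0131, 0, -0.3, 0, 0, 0.0131, 0]
[-0.3, 0, 0, 0.0131, 0, -0.3, 0, 0, 0.0131, 0, -0.3, 0, 0, 0.0131, 0, -0.3, 0, 0, 0, 0, -0.3, 0, 0, 0, 0]
```

View pics/r2.png

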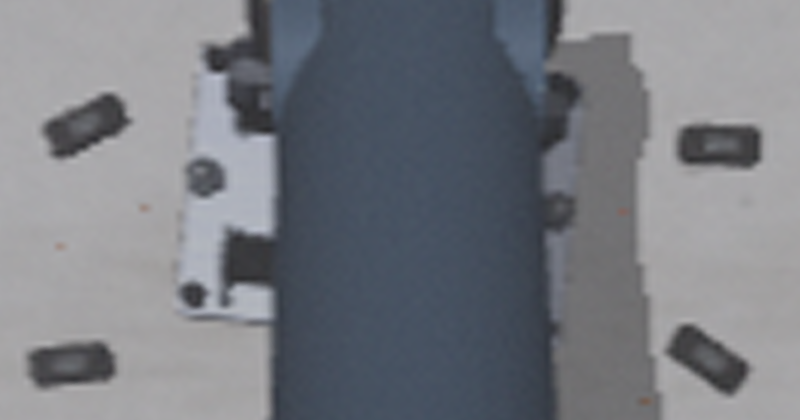

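drive_tool:
  targets: [-0.3,0.0013,0.0023,0.036,-0.003,-0.3,0.0013,0.0023,0.036,-0.003,-0.3,0.0013,0.0023,0.036,-0.003,-0.3,0,0,0.013,0,-0.3,0,0,0.013,0]

```text
time: 4.45
ee_pos: [500.0, 16.8, 64.8]
ee_rot: [0.0, 0.045, 0.999, 0.0]
force: [0.1, 0.6, 0.2]
finger_gap: 55.7
```

drive_tool:
  targets: [-0.3,0,0,0.013,0,-0.3,0,0,0.013,0,-0.3,0,0,0.013,0,-0.3,0,0,0.001,0,-0.3,0,0,0,0]

```text
time: 4.95
ee_pos: [499.8, 15.7, 25.1]
ee_rot: [-0.0, 0.046, 0.999, 0.0]
force: [-0.1, 0.2, 0.5]
finger_gap: 55.6
```

drive_tool:
  targets: [0.3,0,0,0,0,0.4,0,0,0,0,0.4,0,0,0,0,0.4,0,0,0,0,0.4,0,0,0,0]
  grip_force: 60

```text
time: 5.45
ee_pos: [500.5, 15.0, 26.2]
ee_rot: [0.001, 0.046, 0.999, -0.0]
force: [-1.2, -3.4, 5.6]
finger_gap: 34.9
```

```bash
python3 - <<'E'
from h import *
p,f,o=pose(); print(p,f,o["finger_gap"],o["force"])
plan([(None,None,110,None,.6),(677.5,203,110,106,.6),(677.5,203,9,None,.6,20)])
E
```

```text
[500.49323906  15.03662607  26.19731366] 84.6913749953212 34.874881281653295 [-1.19332624 -3.42642045  5.57439603]
[0.6, 0, 0, -0.0279, 0, 0.6, 0, 0, -0.028, 0, 0.6, 0, 0, -0.0279, 0, 0.6, -0.0227, 0.0291, -0, -0.053, 0.6, -0.0242, 0.0278, -0, -0.053]
[0.6, -0.0256, 0.0265, -0, -0.053, 0.6, -0.027, 0.0251, -0, -0.053, 0.6, -0.0283, 0.0237, -0, -0.053, 0.6, -0.0295, 0.0221, -0, -0.053, 0.6, -0.0307, 0.0205, -0, -0.054]
[0.6, -0, 0, 0.0168, 0, 0.6, -0, 0, 0.0168, 0, 0.6, -0, 0, 0.0168, 0, 0.6, -0, 0, 0.0169, 0, 0.6, -0, 0, 0.0168, 0]
[0.6, -0, 0, 0.0169, 0, 0.6, 0, 0, 0, 0, 0.6, 0, 0, 0, 0, 0.6, 0, 0, 0, 0, 0.6, 0, 0, 0, 0]
```

drive_tool:
  targets: [0.6,0,0,-0.028,0,0.6,0,0,-0.028,0,0.6,0,0,-0.028,0,0.6,-0.0227,0.029,0,-0.053,0.6,-0.0242,0.028,0,-0.053]

```text
time: 5.95
ee_pos: [550.9, 70.1, 110.6]
ee_rot: [0.001, -0.007, 1.0, 0.001]
force: [0.6, -0.9, -2.8]
finger_gap: 34.7
```

drive_tool:
  targets: [0.6,-0.0256,0.0265,0,-0.053,0.6,-0.027,0.025,0,-0.053,0.6,-0.0283,0.0237,0,-0.053,0.6,-0.0295,0.022,0,-0.053,0.6,-0.0307,0.0205,0,-0.053]

```text
time: 6.45
ee_pos: [676.6, 205.5, 108.6]
ee_rot: [-0.001, -0.141, 0.99, 0.0]
force: [0.1, 0.3, -2.1]
finger_gap: 34.8
```

drive_tool:
  targets: [0.6,0,0,0,0,0.6,0,0,0,0,0.6,0,0,0,0,0.6,0,0,0,0,0.6,0,0,0,0]

```text
time: 6.95
ee_pos: [676.3, 202.8, 109.5]
ee_rot: [-0.0, -0.138, 0.99, -0.0]
force: [-0.2, 0.4, -2.4]
finger_gap: 34.8
```

```bash
python3 - <<'E'
from h import *
p,f,o=pose(); print(p,f,o["finger_gap"],o["force"])
plan([(677.5,203,50,106,.6),(677.5,203,9.5,None,.6,10)])
s=snapshot("side"); q=proj(s,[[677,203,30]])[0].astype(int); cv2.imwrite("pics/s3.png",cv2.resize(s["frame"][q[1]-80:q[1]+70,q[0]-100:q[0]+100],None,fx=3,fy=3))
E
```

```text
[676.28453215 202.78818746 109.49079803] 105.92143183610264 34.8429559331329 [-0.19226761  0.37998765 -2.36259612]
[0.6, -0.0006, -0.0001, 0.0297, -0.001, 0.6, -0.0006, -0, 0.0298, -0, 0.6, -0, -0, 0.0081, 0, 0.6, -0, -0, 0.0081, 0, 0.6, -0, -0, 0.0081, 0]
[0.6, -0, -0, 0.0081, 0, 0.6, -0, -0, 0.0081, 0, 0.6, 0, 0, 0, 0, 0.6, 0, 0, 0, 0, 0.6, 0, 0, 0, 0]
```

View pics/s3.png

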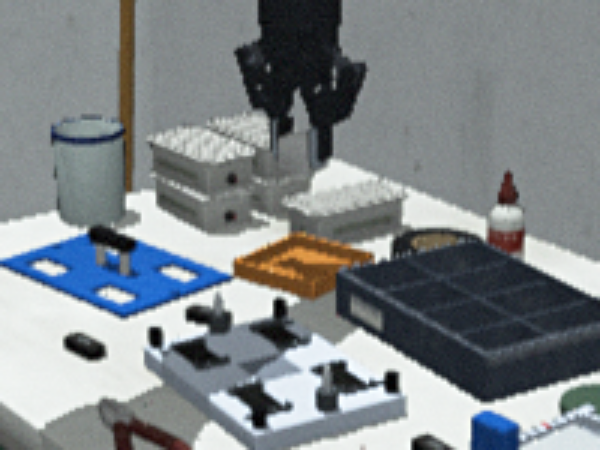

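The block hangs between the fingers at about (295,150), above the empty tray. Now lowering it.

drive_tool:
  targets: [0.6,-0.0006,0,0.03,0,0.6,-0.0006,0,0.03,0,0.6,0,0,0.008,0,0.6,0,0,0.008,0,0.6,0,0,0.008,0]

```text
time: 7.5
ee_pos: [678.8, 204.3, 26.1]
ee_rot: [0.001, -0.139, 0.99, 0.0]
force: [0.6, 0.5, -2.1]
finger_gap: 35.0
```

drive_tool:
  targets: [0.6,0,0,0.008,0,0.6,0,0,0.004,0,0.6,0,0,0.002,0,0.6,0,0,0,0,0.6,0,0,0,0]

```text
time: 8.0
ee_pos: [678.1, 204.3, 11.7]
ee_rot: [0.0, -0.139, 0.99, 0.0]
force: [-0.1, 0.3, -2.4]
finger_gap: 34.7
```

drive_tool:
  targets: [0.6,0,0,0.001,0,0,0,0,0,0,-0.1,0,0,0,0,-0.1,0,0,0,0,-0.1,0,0,0,0]

```text
time: 8.5
ee_pos: [678.1, 204.2, 10.7]
ee_rot: [0.0, -0.139, 0.99, 0.0]
force: [0.0, 0.4, 0.8]
finger_gap: 47.3
```

drive_tool:
  targets: [-0.1,0,0,-0.02,0,-0.1,0,0,-0.03,0,-0.1,0,0,-0.04,0,-0.1,0,0,-0.03,0,-0.1,0,0,0,0]

```text
time: 9.0
ee_pos: [681.2, 204.9, 136.4]
ee_rot: [0.005, -0.139, 0.99, 0.001]
force: [0.5, -0.3, 0.2]
finger_gap: 46.8
```

```bash
python3 - <<'E'
from h import *
p,f,o=pose(); print(p,f,o["finger_gap"],o["force"])
for n in("side","top"):
  s=snapshot(n); print([(np.round(w(s,d["centre"])).tolist(),round(d["p"],2)) for d in finder.place_of("gauge_block",s)])
keys([(541,160),(420,166),(420,-158),(531,-163)])
E
```

```text
[681.21289389 204.94560246 136.36286142] 105.98566001586464 46.7730419576128 [ 0.48567123 -0.31851172  0.22381518]
[([686.0, 205.0, 4.0], 0.64), ([501.0, 5.0, 3.0], 0.19)]
[([683.0, 202.0, 5.0], 0.45)]
top key [547.2 172.2] 135.0 iou 0.5
top key [425.4 175.2] 167.0 iou 0.44
top key [ 422.2 -155.7] 141.7 iou 0.72
top key [ 528.9 -159.8] 0.8 iou 0.71
side key [537.9 152. ] 1.2 iou 0.77
side key [420.8 165.3] 173.9 iou 0.77
side key [ 424.8 -155.4] 143.8 iou 0.76
side key [ 531.3 -163.6] 169.9 iou 0.78
```

```bash
python3 - <<'E'
from h import *
p,f,o=pose(); print(p,f)
plan([(540.5,158.3,110,27.2,.06,30),('w',4,.06)])
E
```

```text
[676.83053776 203.96497786 128.56789932] 106.00433830054007
[0.06, 0.0144, -0.0006, 0.0019, 0.138, 0.06, 0.0141, -0.0026, 0.0019, 0.137, 0.06, 0.0137, -0.0045, 0.0018, 0.138, 0.06, 0.0129, -0.0063, 0.0019, 0.137, 0.06, 0.0119, -0.0081, 0.0018, 0.138]
[0.06, 0.0107, -0.0096, 0.0019, 0.137, 0.06, 0.0093, -0.011, 0.0018, 0.138, 0.06, 0.0077, -0.0121, 0.0019, 0.137, 0.06, 0.0059, -0.0131, 0.0018, 0.138, 0.06, 0.0041, -0.0138, 0.0019, 0.137]
[0.06, 0, 0, 0, 0, 0.06, 0, 0, 0, 0, 0.06, 0, 0, 0, 0, 0.06, 0, 0, 0, 0, 0.06, 0, 0, 0, 0]
```

drive_tool:
  targets: [0.06,0.0144,-0.0006,0.002,0.138,0.06,0.014,-0.0026,0.002,0.137,0.06,0.0137,-0.0045,0.002,0.138,0.06,0.013,-0.0063,0.002,0.137,0.06,0.012,-0.008,0.002,0.138]

```text
time: 9.8
ee_pos: [608.4, 181.1, 119.0]
ee_rot: [-0.001, 0.206, 0.979, -0.001]
force: [0.6, -0.4, -0.3]
finger_gap: 40.2
```

drive_tool:
  targets: [0.06,0.0107,-0.0096,0.002,0.137,0.06,0.0093,-0.011,0.002,0.138,0.06,0.0077,-0.012,0.002,0.137,0.06,0.006,-0.013,0.002,0.138,0.06,0.004,-0.0138,0.002,0.137]

```text
time: 10.3
ee_pos: [540.3, 158.5, 109.3]
ee_rot: [-0.0, 0.523, 0.852, -0.001]
force: [0.7, -0.2, 0.1]
finger_gap: 40.0
```

drive_tool:
  targets: [0.06,0,0,0.03,0,0.06,0,0,0.02,0,0.06,0,0,0,0,0.06,0,0,0,0,0.06,0,0,0,0]

```text
time: 10.8
ee_pos: [542.3, 158.8, 61.0]
ee_rot: [0.0, 0.521, 0.854, 0.001]
force: [-0.1, 0.2, -0.3]
finger_gap: 40.2
```

```bash
python3 - <<'E'
from h import *
p,f,o=pose(); print(p,f,o["force"])
plan([(540.5,158.3,3,27.2,.06,10)])
keys([(541,160)],["side"])
E
```

```text
[542.30987214 158.81050792  61.04343323] 27.202545853159148 [-0.14176235  0.19933065 -0.32849408]
[0.06, 0.0001, -0.0003, 0.0097, 0, 0.06, 0.0001, -0.0003, 0.0097, 0, 0.06, 0, -0.0003, 0.0097, 0, 0.06, 0.0001, -0.0003, 0.0096, 0, 0.06, 0, -0.0003, 0.0097, 0]
[0.06, 0.0001, -0.0003, 0.0096, 0, 0.06, 0, 0, 0, 0, 0.06, 0, 0, 0, 0, 0.06, 0, 0, 0, 0, 0.06, 0, 0, 0, 0]
side key [538.9 152.4] 4.4 iou 0.79
```

drive_tool:
  targets: [0.06,0,-0.0004,0.012,0,0.06,0,-0.0004,0.012,0,0.06,0,-0.0004,0.012,0,0.06,0,-0.0004,0.012,0,0.06,0,-0.0002,0.006,0]

```text
time: 11.35
ee_pos: [538.9, 157.6, 4.5]
ee_rot: [-0.001, 0.521, 0.854, -0.001]
force: [-0.6, -0.3, 0.7]
finger_gap: 40.1
```

drive_tool:
  targets: [0.06,0,0,0.004,0,0.06,0,0,0,0,0.7,0,0,0,0,0.8,0,0,0,0,0.8,0,0,0,0]
  grip_force: 40

```text
time: 11.85
ee_pos: [540.4, 158.1, 2.8]
ee_rot: [0.0, 0.521, 0.854, 0.001]
force: [-0.1, -0.3, 1.5]
finger_gap: 17.5
```

drive_tool:
  targets: [0.8,0,0,0,0,0.8,0,0,-0.02,0,0.8,0,0,-0.03,0,0.8,0,0,-0.01,0,0.8,0,0,0,0]

```text
time: 12.35
ee_pos: [540.9, 158.4, 63.6]
ee_rot: [0.001, 0.521, 0.854, 0.001]
force: [0.4, 0.2, -0.3]
finger_gap: 17.5
```

```bash
python3 - <<'E'
from h import *
p,f,o=pose(); print(p,f,o["force"],o["finger_gap"])
plan([(545.4,55,70,-5.83,.8,25)])
E
```

```text
[540.86130343 158.43719146  63.5963702 ] 27.228571727073945 [ 0.44518873  0.15388833 -0.30230304] 17.485143641401528
[0.8, -0.0188, -0.0087, -0.0013, 0.115, 0.8, -0.0197, -0.0064, -0.0013, 0.115, 0.8, -0.0203, -0.0041, -0.0013, 0.116, 0.8, -0.0206, -0.0018, -0.0013, 0.115, 0.8, -0.0207, 0.0006, -0.0012, 0.116]
```

drive_tool:
  targets: [0.8,-0.0188,-0.0087,-0.001,0.115,0.8,-0.0197,-0.0064,-0.001,0.115,0.8,-0.0203,-0.0041,-0.001,0.116,0.8,-0.0206,-0.0018,-0.001,0.115,0.8,-0.0207,0.0006,-0.001,0.116]

```text
time: 12.85
ee_pos: [543.4, 53.8, 65.9]
ee_rot: [-0.001, 0.744, 0.668, -0.001]
force: [0.1, 0.1, -0.1]
finger_gap: 17.6
```

drive_tool:
  targets: [0.8,0,0,0,0,0.8,0,0,0,0,0.8,0,0,0,0,0.8,0,0,0,0,0.8,0,0,0,0]

```text
time: 13.35
ee_pos: [544.3, 55.5, 67.1]
ee_rot: [-0.0, 0.742, 0.671, 0.0]
force: [-0.1, 0.1, -0.6]
finger_gap: 17.5
```

```bash
python3 - <<'E'
from h import *
p,f,o=pose(); print(p,f,o["force"],o["finger_gap"])
plan([(545.4,55,26,-5.83,.8,9)])
s=snapshot("side"); q=proj(s,[[520,40,40]])[0].astype(int); cv2.imwrite("pics/s4.png",cv2.resize(s["frame"][q[1]-55:q[1]+55,q[0]-75:q[0]+75],None,fx=5,fy=5,interpolation=cv2.INTER_CUBIC))
E
```

```text
[544.31643893  55.51685941  67.09662994] -5.735356354715339 [-0.14763111  0.06281333 -0.62282129] 17.486419622615408
[0.8, -0.0001, 0.0002, 0.0082, 0, 0.8, -0.0001, 0.0002, 0.0082, 0, 0.8, -0.0001, 0.0002, 0.0082, 0.001, 0.8, -0.0001, 0.0003, 0.0082, 0, 0.8, -0, 0.0002, 0.0083, 0.001]
```

View pics/s4.png

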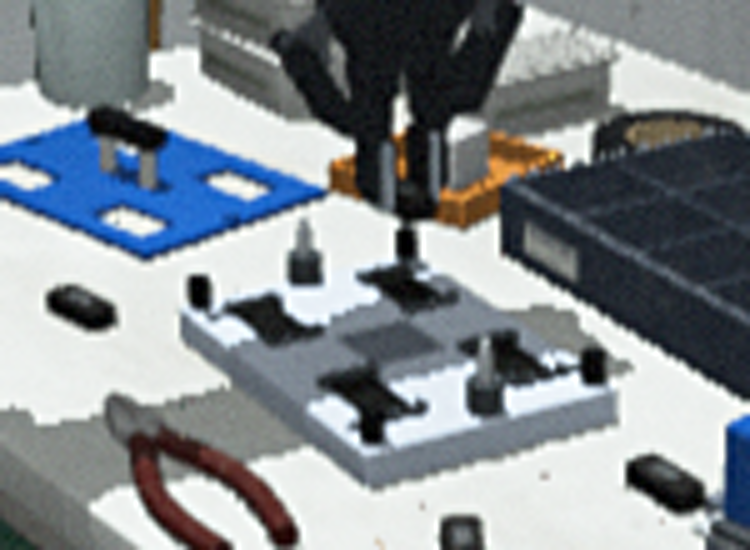

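The key is held at about (408,200), above nest 1, and the gauge block stands in the tray at (465,150). Next I lower the key.

drive_tool:
  targets: [0.8,0,0.0003,0.01,0,0.8,-0.0002,0.0003,0.01,0,0.8,-0.0002,0.0003,0.01,0,0.8,0,0,0.006,0,0.8,0,0,0,0]

```text
time: 13.9
ee_pos: [544.4, 53.8, 29.9]
ee_rot: [-0.001, 0.742, 0.67, -0.001]
force: [-0.1, -0.4, 0.2]
finger_gap: 17.6
```

drive_tool:
  targets: [0.8,0,0,0,0,0.8,0,0,0.003,0,0.8,0,0,0.002,0,0.8,0,0,0.002,0,0.8,0,0,0,0]

```text
time: 14.4
ee_pos: [545.1, 54.2, 24.1]
ee_rot: [-0.0, 0.742, 0.67, -0.0]
force: [-0.6, 0.3, 0.3]
finger_gap: 17.7
```

drive_tool:
  targets: [0.8,0,0,0,0,0.8,0,0,0,0,0.8,0,0,0,0,0.8,0,0,0,0,0.8,0,0,0,0]

```text
time: 14.9
ee_pos: [545.2, 54.1, 24.3]
ee_rot: [-0.0, 0.742, 0.67, 0.0]
force: [0.4, -0.4, -0.9]
finger_gap: 17.4
```

drive_tool:
  targets: [0.8,0,0,0.001,0,0.8,0,0,0,0,0.4,0,0,0,0,0.3,0,0,0,0,0.3,0,0,0,0]

```text
time: 15.4
ee_pos: [545.3, 54.1, 23.3]
ee_rot: [-0.0, 0.742, 0.67, 0.0]
force: [0.2, 0.0, -0.3]
finger_gap: 29.9
```

drive_tool:
  targets: [0.3,0,0,0,0,0.3,0,0,-0.02,0,0.3,0,0,-0.03,0,0.2,0,0,-0.03,0,0.1,0,0,0,0]

```text
time: 15.9
ee_pos: [548.0, 54.0, 106.8]
ee_rot: [0.002, 0.742, 0.67, 0.003]
force: [0.8, -0.2, -0.8]
finger_gap: 38.8
```

drive_tool:
  targets: [0.06,0,0,0,0,0.06,0,0,0,0,0.06,0,0,0,0,0.06,0,0,0,0,0.06,0,0,0,0]

```text
time: 16.4
ee_pos: [544.9, 53.9, 102.7]
ee_rot: [-0.0, 0.742, 0.67, -0.001]
force: [0.1, -0.6, 0.4]
finger_gap: 40.2
```

```bash
python3 - <<'E'
from h import *
p,f,o=pose(); print(p,f,o["force"],o["finger_gap"])
keys([(420,166)],["side"]);keys([(420,166),(422,-154),(529,-160)],["top"])
plan([(419.7,165.5,60,7.3,.06,25),('w',4,.06)])
s=snapshot("side"); q=proj(s,[[520,40,40]])[0].astype(int); cv2.imwrite("pics/s5.png",cv2.resize(s["frame"][q[1]-55:q[1]+55,q[0]-75:q[0]+75],None,fx=5,fy=5,interpolation=cv2.INTER_CUBIC))
E
```

```text
[544.9433082   53.91482618 102.70209138] -5.8537422888589425 [ 0.06823529 -0.57920657  0.43237417] 40.159885696876906
side key [420.8 165.6] 174.7 iou 0.78
top key [422.6 168.1] 92.0 iou 0.31
top key [ 422.2 -155. ] 141.9 iou 0.76
top key [ 529.1 -159.9] 0.2 iou 0.74
[0.06, 0.014, -0.0194, 0.0061, -0.033, 0.06, 0.0147, -0.019, 0.0061, -0.033, 0.06, 0.0153, -0.0185, 0.0061, -0.033, 0.06, 0.0159, -0.018, 0.0062, -0.033, 0.06, 0.0164, -0.0174, 0.0061, -0.032]
[0.06, 0.017, -0.0169, 0.0062, -0.033, 0.06, 0.0176, -0.0163, 0.0061, -0.032, 0.06, 0, 0, 0, 0, 0.06, 0, 0, 0, 0, 0.06, 0, 0, 0, 0]
[0.06, 0, 0, 0, 0, 0.06, 0, 0, 0, 0, 0.06, 0, 0, 0, 0, 0.06, 0, 0, 0, 0, 0.06, 0, 0, 0, 0]
```

View pics/s5.png

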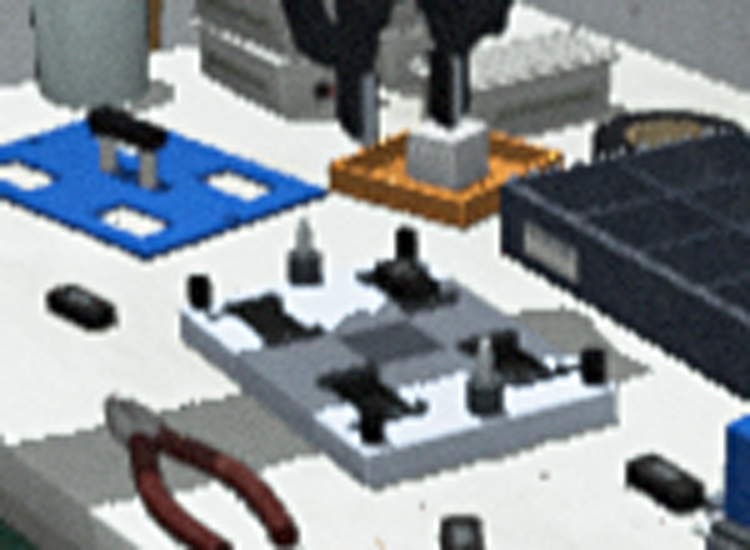

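A key now lies in nest 1 at about (405,275), and the block is in the tray. K2 is next.

drive_tool:
  targets: [0.06,0.014,-0.0194,0.006,-0.033,0.06,0.0147,-0.019,0.006,-0.033,0.06,0.0153,-0.0185,0.006,-0.033,0.06,0.016,-0.018,0.006,-0.033,0.06,0.0164,-0.0174,0.006,-0.032]

```text
time: 17.05
ee_pos: [455.0, 134.4, 73.1]
ee_rot: [0.0, 0.684, 0.729, 0.0]
force: [0.7, 0.3, -0.2]
finger_gap: 40.1
```

drive_tool:
  targets: [0.06,0.017,-0.017,0.006,-0.033,0.06,0.0176,-0.0163,0.006,-0.032,0.06,0,0,0,0,0.06,0,0,0,0,0.06,0,0,0,0]

```text
time: 17.55
ee_pos: [420.8, 165.2, 61.6]
ee_rot: [0.0, 0.661, 0.75, 0.001]
force: [-0.3, -0.4, -0.5]
finger_gap: 40.1
```

drive_tool:
  targets: [0.06,0,0,0,0,0.06,0,0,0,0,0.06,0,0,0,0,0.06,0,0,0,0,0.06,0,0,0,0]

```text
time: 18.05
ee_pos: [419.8, 165.6, 61.3]
ee_rot: [-0.0, 0.661, 0.75, 0.0]
force: [-0.6, -0.5, -0.1]
finger_gap: 40.1
```

```bash
python3 - <<'E'
from h import *
p,f,o=pose(); print(p,f,o["force"],o["finger_gap"])
plan([(419.7,165.5,3,7.3,.06,12)])
E
```

```text
[419.81145088 165.63579098  61.29720973] 7.2656611268648845 [-0.607054   -0.48636446 -0.0867082 ] 40.09139124382383
[0.06, -0, -0, 0.0117, -0, 0.06, -0, -0, 0.0116, -0, 0.06, -0, -0, 0.0117, -0, 0.06, -0.0001, -0.0001, 0.0116, -0, 0.06, -0, -0, 0.0117, -0.001]
```

drive_tool:
  targets: [0.06,0,0,0.012,0,0.06,0,0,0.012,0,0.06,0,0,0.012,0,0.06,0,0,0.012,0,0.06,0,0,0.006,0]

```text
time: 18.55
ee_pos: [418.9, 165.2, 5.6]
ee_rot: [-0.0, 0.661, 0.75, -0.001]
force: [0.5, 0.1, -0.1]
finger_gap: 40.3
```

drive_tool:
  targets: [0.06,0,0,0.004,0,0.06,0,0,0,0,0.7,0,0,0,0,0.8,0,0,0,0,0.8,0,0,0,0]
  grip_force: 40

```text
time: 19.05
ee_pos: [420.1, 165.9, 3.8]
ee_rot: [0.0, 0.661, 0.751, 0.001]
force: [-0.9, -0.5, 2.1]
finger_gap: 17.4
```

drive_tool:
  targets: [0.8,0,0,0,0,0.8,0,0,-0.02,0,0.8,0,0,-0.03,0,0.8,0,0,-0.01,0,0.8,0,0,0,0]

```text
time: 19.55
ee_pos: [420.5, 166.5, 64.4]
ee_rot: [0.0, 0.661, 0.751, 0.002]
force: [0.2, -1.3, -0.7]
finger_gap: 17.7
```

```bash
python3 - <<'E'
from h import *
p,f,o=pose(); print(p,f,o["force"],o["finger_gap"])
plan([(469.8,62.6,65,-5.83,.8,25)])
E
```

```text
[420.52438809 166.47116722  64.35174664] 7.310157275606912 [ 0.20378947 -1.29692638 -0.74821823] 17.656359934915276
[0.8, -0.0219, 0.0071, -0.0001, 0.046, 0.8, -0.0215, 0.0081, -0.0001, 0.046, 0.8, -0.0211, 0.0091, -0.0001, 0.046, 0.8, -0.0207, 0.0101, -0.0002, 0.046, 0.8, -0.0201, 0.011, -0.0001, 0.045]
```

drive_tool:
  targets: [0.8,-0.022,0.007,0,0.046,0.8,-0.0215,0.008,0,0.046,0.8,-0.021,0.009,0,0.046,0.8,-0.0207,0.01,0,0.046,0.8,-0.02,0.011,0,0.045]

```text
time: 20.05
ee_pos: [468.0, 61.1, 62.0]
ee_rot: [-0.001, 0.743, 0.67, -0.001]
force: [-0.1, 0.3, -0.2]
finger_gap: 17.5
```

drive_tool:
  targets: [0.8,0,0,0,0,0.8,0,0,0,0,0.8,0,0,0,0,0.8,0,0,0,0,0.8,0,0,0,0]

```text
time: 20.55
ee_pos: [468.2, 62.8, 63.1]
ee_rot: [-0.0, 0.742, 0.671, -0.0]
force: [-0.0, 0.4, -0.2]
finger_gap: 17.7
```

```bash
python3 - <<'E'
from h import *
p,f,o=pose(); print(p,f,o["force"],o["finger_gap"])
plan([(469.8,62.6,26,-5.83,.8,9)])
E
```

```text
[468.19181345  62.78450197  63.12924509] -5.748126098151563 [-0.01802948  0.44370971 -0.16606947] 17.678994210642024
[0.8, -0, 0.0003, 0.0074, 0, 0.8, -0, 0.0003, 0.0074, 0, 0.8, -0, 0.0003, 0.0074, 0, 0.8, -0, 0.0004, 0.0075, 0.001, 0.8, -0, 0.0003, 0.0074, 0]
```

drive_tool:
  targets: [0.8,0,0.0004,0.01,0,0.8,0,0.0004,0.01,0,0.8,0,0.0004,0.01,0,0.8,0,0.0004,0.004,0,0.8,0,0,0,0]

```text
time: 21.05
ee_pos: [469.6, 61.5, 28.3]
ee_rot: [-0.0, 0.742, 0.67, -0.001]
force: [-0.2, 0.1, 0.4]
finger_gap: 18.1
```

drive_tool:
  targets: [0.8,0,0,0,0,0.8,0,0,0.002,0,0.8,0,0,0.002,0,0.8,0,0,0.001,0,0.8,0,0,0,0]

```text
time: 21.55
ee_pos: [470.1, 61.8, 24.2]
ee_rot: [-0.0, 0.742, 0.67, 0.0]
force: [0.2, 0.0, 0.3]
finger_gap: 17.6
```

drive_tool:
  targets: [0.8,0,0,0,0,0.8,0,0,0,0,0.8,0,0,0,0,0.8,0,0,0,0,0.8,0,0,0,0]

```text
time: 22.05
ee_pos: [470.1, 61.8, 24.3]
ee_rot: [-0.0, 0.742, 0.67, 0.0]
force: [0.2, -0.6, 0.2]
finger_gap: 17.7
```

drive_tool:
  targets: [0.8,0,0,0.0005,0,0.6,0,0,0,0,0.4,0,0,0,0,0.3,0,0,0,0,0.3,0,0,0,0]

```text
time: 22.55
ee_pos: [470.1, 61.8, 23.8]
ee_rot: [-0.0, 0.742, 0.67, -0.0]
force: [-0.7, -1.1, 0.5]
finger_gap: 30.0
```

drive_tool:
  targets: [0.3,0,0,0,0,0.3,0,0,-0.02,0,0.3,0,0,-0.03,0,0.2,0,0,-0.03,0,0.1,0,0,0,0]

```text
time: 23.05
ee_pos: [472.7, 62.0, 106.7]
ee_rot: [0.001, 0.742, 0.67, 0.003]
force: [0.2, 1.4, -0.1]
finger_gap: 38.6
```

drive_tool:
  targets: [0.06,0,0,0,0,0.06,0,0,0,0,0.06,0,0,0,0,0.06,0,0,0,0,0.06,0,0,0,0]

```text
time: 23.55
ee_pos: [469.8, 61.6, 103.2]
ee_rot: [-0.0, 0.742, 0.67, -0.001]
force: [0.4, 0.3, 0.5]
finger_gap: 40.2
```

```bash
python3 - <<'E'
from h import *
p,f,o=pose(); print(p,f,o["force"],o["finger_gap"])
keys([(422,-154),(529,-160)])
plan([(423.2,-154.9,60,-33.1,.06,25),('w',3,.06)])
E
```

```text
[469.80627224  61.55817784 103.24498199] -5.859618266099413 [0.36277625 0.34911297 0.47840045] 40.1659371816338
top key [ 422.2 -154.9] 141.9 iou 0.78
top key [ 529.  -159.9] 0.4 iou 0.75
side key [ 424.6 -155.6] 143.9 iou 0.76
side key [ 531.3 -165.4] 169.8 iou 0.76
[0.06, -0.022, -0.0024, 0.0044, 0.048, 0.06, -0.0221, -0.0014, 0.0043, 0.048, 0.06, -0.0222, -0.0003, 0.0044, 0.047, 0.06, -0.0221, 0.0007, 0.0043, 0.048, 0.06, -0.0221, 0.0018, 0.0044, 0.047]
[0.06, -0.022, 0.0028, 0.0043, 0.048, 0.06, -0.0218, 0.0038, 0.0044, 0.047, 0.06, -0.0216, 0.0049, 0.0043, 0.048, 0.06, -0.0214, 0.0059, 0.0044, 0.047, 0.06, -0.021, 0.0069, 0.0043, 0.048]
[0.06, 0, 0, 0, 0, 0.06, 0, 0, 0, 0, 0.06, 0, 0, 0, 0, 0.06, 0, 0, 0, 0, 0.06, 0, 0, 0, 0]
```

drive_tool:
  targets: [0.06,-0.022,-0.0024,0.0043,0.048,0.06,-0.022,-0.0014,0.0043,0.048,0.06,-0.0222,-0.0003,0.0043,0.048,0.06,-0.0222,0.0007,0.0043,0.048,0.06,-0.0222,0.0018,0.0043,0.048]

```text
time: 24.15
ee_pos: [446.6, -47.4, 82.1]
ee_rot: [0.0, 0.818, 0.576, 0.0]
force: [0.0, 0.7, -0.2]
finger_gap: 40.4
```

drive_tool:
  targets: [0.06,-0.022,0.0028,0.0043,0.048,0.06,-0.0218,0.0038,0.0043,0.048,0.06,-0.0216,0.0049,0.0043,0.048,0.06,-0.0214,0.0059,0.0043,0.048,0.06,-0.021,0.007,0.0043,0.052]

```text
time: 24.65
ee_pos: [422.9, -155.7, 60.6]
ee_rot: [-0.0, 0.882, 0.472, 0.0]
force: [-0.1, -0.3, -0.4]
finger_gap: 40.1
```

drive_tool:
  targets: [0.06,0,0,0,0,0.06,0,0,0,0,0.06,0,0,0,0,0.06,0,0,0,0,0.06,0,0,0,0]

```text
time: 25.15
ee_pos: [423.4, -154.0, 60.8]
ee_rot: [-0.0, 0.881, 0.474, 0.0]
force: [0.5, 0.6, -0.7]
finger_gap: 40.1
```

drive_tool:
  targets: [0.06,0,0,0,0,0.06,0,0,0,0,0.06,0,0,0,0,0.06,0,0,0,0,0.06,0,0,0,0]

```text
time: 25.65
ee_pos: [423.0, -154.8, 60.8]
ee_rot: [-0.0, 0.881, 0.473, 0.0]
force: [-0.4, 0.5, 0.5]
finger_gap: 39.8
```

```bash
python3 - <<'E'
from h import *
p,f,o=pose(); print(p,f,o["force"],o["finger_gap"])
plan([(423.2,-154.9,3,-34,.06,12)])
E
```

```text
[ 423.03919661 -154.83792162   60.75642533] -33.57706519099525 [-0.42948529  0.47681131  0.46926941] 39.77662123048427
[0.06, 0, 0, 0.0116, 0.001, 0.06, 0, 0, 0.0115, 0.002, 0.06, 0, 0.0001, 0.0116, 0.001, 0.06, 0, 0, 0.0115, 0.002, 0.06, 0, 0.0001, 0.0116, 0.001]
```

drive_tool:
  targets: [0.06,0,0,0.012,0,0.06,0,0,0.012,0,0.06,0,0,0.012,0,0.06,0,0,0.012,0,0.06,0,0,0.006,0]

```text
time: 26.15
ee_pos: [422.0, -154.7, 5.0]
ee_rot: [-0.001, 0.881, 0.473, -0.001]
force: [0.7, 0.6, -0.5]
finger_gap: 40.3
```

drive_tool:
  targets: [0.06,0,0,0.0035,0,0.06,0,0,0,0,0.7,0,0,0,0,0.8,0,0,0,0,0.8,0,0,0,0]
  grip_force: 40

```text
time: 26.65
ee_pos: [423.4, -155.0, 3.7]
ee_rot: [0.0, 0.881, 0.473, 0.0]
force: [-0.6, -0.2, 2.4]
finger_gap: 17.7
```

drive_tool:
  targets: [0.8,0,0,0,0,0.8,0,0,-0.02,0,0.8,0,0,-0.03,0,0.8,0,0,-0.01,0,0.8,0,0,0,0]

```text
time: 27.15
ee_pos: [424.1, -154.7, 64.2]
ee_rot: [0.001, 0.881, 0.473, 0.001]
force: [0.5, 0.2, -0.2]
finger_gap: 17.3
```

```bash
python3 - <<'E'
from h import *
p,f,o=pose(); print(p,f,o["force"],o["finger_gap"])
plan([(459.8,-36.8,63,-5.83,.8,25)])
E
```

```text
[ 424.05707378 -154.71875439   64.21269543] -33.532782575326365 [ 0.46759446  0.15901721 -0.225373  ] 17.257166016848647
[0.8, 0.0236, -0.0071, 0.0002, -0.097, 0.8, 0.0242, -0.0047, 0.0003, -0.097, 0.8, 0.0245, -0.0024, 0.0002, -0.097, 0.8, 0.0247, -0, 0.0003, -0.096, 0.8, 0.0245, 0.0024, 0.0002, -0.097]
```

drive_tool:
  targets: [0.8,0.0236,-0.0071,0,-0.097,0.8,0.0242,-0.0047,0,-0.097,0.8,0.0245,-0.0024,0,-0.097,0.8,0.0247,0,0,-0.096,0.8,0.0245,0.0024,0,-0.097]

```text
time: 27.65
ee_pos: [458.4, -35.6, 62.3]
ee_rot: [-0.001, 0.741, 0.672, -0.001]
force: [-0.6, -0.3, -0.4]
finger_gap: 17.7
```

drive_tool:
  targets: [0.8,0,0,0,0,0.8,0,0,0,0,0.8,0,0,0,0,0.8,0,0,0,0,0.8,0,0,0,0]

```text
time: 28.15
ee_pos: [458.7, -37.7, 63.2]
ee_rot: [0.0, 0.743, 0.67, -0.0]
force: [-0.1, 0.4, -0.7]
finger_gap: 17.3
```

drive_tool:
  targets: [0.8,0,0,0,0,0.8,0,0,0,0,0.8,0,0,0,0,0.8,0,0,0,0,0.8,0,0,0,0]

```text
time: 28.65
ee_pos: [459.0, -36.9, 63.3]
ee_rot: [-0.0, 0.742, 0.67, 0.0]
force: [-0.1, 0.0, -0.4]
finger_gap: 17.6
```

```bash
python3 - <<'E'
from h import *
p,f,o=pose(); print(p,f,o["force"],o["finger_gap"])
plan([(459.8,-36.8,29,-5.83,.8,9)])
E
```

```text
[458.95275929 -36.90105692  63.29174369] -5.841118078043604 [-0.10684974  0.02630024 -0.43733328] 17.558170412568565
[0.8, 0, 0.0002, 0.0086, -0, 0.8, 0.0001, 0.0002, 0.0086, -0, 0.8, 0, 0.0002, 0.0085, -0, 0.8, 0.0001, 0.0002, 0.0086, -0, 0.8, 0, 0, 0, 0]
```

drive_tool:
  targets: [0.8,0,0.0002,0.01,0,0.8,0,0.0002,0.01,0,0.8,0,0.0002,0.01,0,0.8,0,0.0002,0.004,0,0.8,0,0,0,0]

```text
time: 29.15
ee_pos: [459.1, -37.2, 28.3]
ee_rot: [-0.001, 0.742, 0.67, -0.001]
force: [0.1, 0.1, -0.3]
finger_gap: 17.6
```

drive_tool:
  targets: [0.8,0,0,0,0,0.8,0,0,0.002,0,0.8,0,0,0.002,0,0.8,0,0,0.001,0,0.8,0,0,0,0]

```text
time: 29.65
ee_pos: [459.7, -36.9, 24.2]
ee_rot: [-0.0, 0.742, 0.67, 0.0]
force: [-0.0, -0.7, -0.5]
finger_gap: 17.7
```

drive_tool:
  targets: [0.8,0,0,0,0,0.8,0,0,0,0,0.8,0,0,0,0,0.8,0,0,0,0,0.8,0,0,0,0]

```text
time: 30.15
ee_pos: [459.7, -37.0, 24.3]
ee_rot: [-0.0, 0.742, 0.67, 0.0]
force: [-0.5, -0.5, -0.3]
finger_gap: 17.6
```

drive_tool:
  targets: [0.8,0,0,0.0005,0,0.6,0,0,0,0,0.4,0,0,0,0,0.3,0,0,0,0,0.3,0,0,0,0]

```text
time: 30.65
ee_pos: [459.7, -37.0, 23.8]
ee_rot: [-0.0, 0.742, 0.67, 0.0]
force: [0.5, -0.0, -0.4]
finger_gap: 30.3
```

drive_tool:
  targets: [0.3,0,0,0,0,0.3,0,0,-0.02,0,0.3,0,0,-0.03,0,0.2,0,0,-0.03,0,0.1,0,0,0,0]

```text
time: 31.15
ee_pos: [462.2, -37.3, 106.7]
ee_rot: [0.002, 0.742, 0.67, 0.003]
force: [0.5, 0.9, -0.1]
finger_gap: 38.3
```

drive_tool:
  targets: [0.06,0,0,0,0,0.06,0,0,0,0,0.06,0,0,0,0,0.06,0,0,0,0,0.06,0,0,0,0]

```text
time: 31.65
ee_pos: [459.4, -37.2, 103.3]
ee_rot: [-0.0, 0.742, 0.67, -0.001]
force: [0.0, 0.1, 0.5]
finger_gap: 40.3
```

```bash
python3 - <<'E'
from h import *
p,f,o=pose(); print(p,f,o["force"],o["finger_gap"])
keys([(529,-160)])
plan([(530.1,-161.1,60,.5,.06,25),('w',3,.06)])
E
```

```text
[459.38289153 -37.17082351 103.26604488] -5.859673419570723 [0.01523942 0.12018888 0.4610403 ] 40.269059608700104
top key [ 529.2 -160.6] 0.7 iou 0.78
side key [ 531.  -165.7] 169.7 iou 0.76
[0.06, -0.0193, 0.0138, 0.0072, -0.018, 0.06, -0.0196, 0.0135, 0.0073, -0.019, 0.06, -0.0199, 0.0131, 0.0072, -0.018, 0.06, -0.0201, 0.0127, 0.0073, -0.019, 0.06, -0.0203, 0.0123, 0.0072, -0.018]
[0.06, -0.0205, 0.012, 0.0073, -0.019, 0.06, 0, 0, 0, 0, 0.06, 0, 0, 0, 0, 0.06, 0, 0, 0, 0, 0.06, 0, 0, 0, 0]
```

drive_tool:
  targets: [0.06,-0.0193,0.0138,0.003,-0.018,0.06,-0.0196,0.0135,0.003,-0.019,0.06,-0.02,0.013,0.003,-0.018,0.06,-0.02,0.0127,0.01,-0.019,0.06,-0.0203,0.0123,0.012,-0.018]

```text
time: 32.25
ee_pos: [519.3, -141.1, 72.6]
ee_rot: [0.0, 0.71, 0.704, 0.0]
force: [0.6, 0.8, 0.2]
finger_gap: 40.0
```

drive_tool:
  targets: [0.06,-0.0205,0.012,0.012,-0.019,0.06,0,0,0,0,0.06,0,0,0,0,0.06,0,0,0,0,0.06,0,0,0,0]

```text
time: 32.75
ee_pos: [530.2, -159.8, 61.1]
ee_rot: [-0.0, 0.703, 0.711, 0.0]
force: [0.3, -0.2, -0.6]
finger_gap: 40.0
```

drive_tool:
  targets: [0.06,0,0,0,0,0.06,0,0,0,0,0.06,0,0,0,0,0.06,0,0,0,0,0.06,0,0,0,0]

```text
time: 33.25
ee_pos: [530.2, -160.9, 60.8]
ee_rot: [-0.0, 0.704, 0.71, 0.0]
force: [-0.1, 0.1, 0.5]
finger_gap: 40.3
```

```bash
python3 - <<'E'
from h import *
p,f,o=pose(); print(p,f,o["force"],o["finger_gap"])
plan([(530.1,-161.1,3,.5,.06,12)])
E
```

```text
[ 530.22657699 -160.92598359   60.77601436] 0.5117973934701924 [-0.08608883  0.10129756  0.53185092] 40.254419984808116
[0.06, -0, -0, 0.0116, 0, 0.06, -0, -0, 0.0115, 0, 0.06, -0.0001, -0, 0.0116, 0, 0.06, -0, -0.0001, 0.0115, 0, 0.06, -0.0001, -0, 0.0116, 0]
```

drive_tool:
  targets: [0.06,0,0,0.012,0,0.06,0,0,0.012,0,0.06,0,0,0.012,0,0.06,0,0,0.012,0,0.06,0,0,0.006,0]

```text
time: 33.75
ee_pos: [529.3, -160.7, 4.9]
ee_rot: [-0.001, 0.704, 0.71, -0.001]
force: [0.4, 0.1, -0.4]
finger_gap: 39.8
```

drive_tool:
  targets: [0.06,0,0,0.0035,0,0.06,0,0,0,0,0.7,0,0,0,0,0.8,0,0,0,0,0.8,0,0,0,0]
  grip_force: 40

```text
time: 34.25
ee_pos: [530.7, -161.1, 3.9]
ee_rot: [0.001, 0.704, 0.71, 0.0]
force: [0.0, 0.1, 1.9]
finger_gap: 17.6
```

drive_tool:
  targets: [0.8,0,0,0,0,0.8,0,0,-0.02,0,0.8,0,0,-0.03,0,0.8,0,0,-0.03,0,0.8,0,0,0,0]

```text
time: 34.75
ee_pos: [532.6, -161.9, 86.7]
ee_rot: [0.003, 0.704, 0.71, 0.002]
force: [1.2, -0.3, -0.4]
finger_gap: 17.5
```

```bash
python3 - <<'E'
from h import *
p,f,o=pose(); print(p,f,o["force"],o["finger_gap"])
plan([(535.1,-44.5,68,-5.83,.8,25)])
E
```

```text
[ 532.63790908 -161.90896344   86.73563124] 0.5061074291396049 [ 1.1750144  -0.31830805 -0.40910964] 17.462737873410585
[0.8, 0.0235, 0.0007, 0.0037, 0.022, 0.8, 0.0235, 0.0002, 0.0038, 0.022, 0.8, 0.0235, -0.0003, 0.0037, 0.022, 0.8, 0.0234, -0.0009, 0.0038, 0.022, 0.8, 0.0235, -0.0014, 0.0037, 0.023]
```

drive_tool:
  targets: [0.8,0.0235,0.0007,0,0.022,0.8,0.0235,0.0002,0.003,0.022,0.8,0.0235,-0.0003,0.004,0.022,0.8,0.0235,-0.001,0.004,0.022,0.8,0.0235,-0.0014,0.004,0.023]

```text
time: 35.25
ee_pos: [531.9, -42.2, 67.5]
ee_rot: [-0.0, 0.743, 0.67, -0.0]
force: [0.3, 0.6, -0.1]
finger_gap: 17.2
```

drive_tool:
  targets: [0.8,0,0,0,0,0.8,0,0,0,0,0.8,0,0,0,0,0.8,0,0,0,0,0.8,0,0,0,0]

```text
time: 35.75
ee_pos: [532.6, -44.4, 68.4]
ee_rot: [0.0, 0.743, 0.67, 0.0]
force: [0.7, 0.8, -0.3]
finger_gap: 17.8
```

drive_tool:
  targets: [0.8,0,0,0,0,0.8,0,0,0,0,0.8,0,0,0,0,0.8,0,0,0,0,0.8,0,0,0,0]

```text
time: 36.25
ee_pos: [532.6, -43.3, 68.3]
ee_rot: [-0.0, 0.742, 0.67, 0.0]
force: [-0.5, -0.3, -0.4]
finger_gap: 17.8
```

```bash
python3 - <<'E'
from h import *
p,f,o=pose(); print(p,f,o["force"],o["finger_gap"])
plan([(535.1,-44.5,29,-5.83,.8,10)])
E
```

```text
[532.57542526 -43.32368738  68.28191496] -5.840889872882758 [-0.51457046 -0.32338866 -0.40250048] 17.76839799001821
[0.8, -0.0002, 0.0007, 0.0098, -0, 0.8, -0.0002, 0.0006, 0.0098, -0, 0.8, -0.0003, 0.0007, 0.0098, -0, 0.8, -0.0002, 0.0006, 0.0099, -0, 0.8, 0, 0, 0, 0]
```

drive_tool:
  targets: [0.8,-0.0003,0.0007,0.01,0,0.8,-0.0003,0.0007,0.01,0,0.8,-0.0003,0.0006,0.01,0,0.8,0,0.0006,0.009,0,0.8,0,0,0,0]

```text
time: 36.75
ee_pos: [534.1, -44.5, 27.6]
ee_rot: [-0.001, 0.742, 0.67, -0.001]
force: [0.5, -0.3, 0.1]
finger_gap: 17.4
```

drive_tool:
  targets: [0.8,0,0,0,0,0.8,0,0,0.002,0,0.8,0,0,0.002,0,0.8,0,0,0.001,0,0.8,0,0,0,0]

```text
time: 37.25
ee_pos: [535.0, -44.4, 24.3]
ee_rot: [-0.0, 0.742, 0.67, 0.0]
force: [-0.7, -0.1, -0.6]
finger_gap: 17.8
```

drive_tool:
  targets: [0.8,0,0,0,0,0.8,0,0,0,0,0.8,0,0,0,0,0.8,0,0,0,0,0.8,0,0,0,0]

```text
time: 37.75
ee_pos: [535.1, -44.5, 24.3]
ee_rot: [-0.0, 0.742, 0.67, 0.0]
force: [0.2, -0.6, -0.3]
finger_gap: 17.8
```

drive_tool:
  targets: [0.8,0,0,0.0005,0,0.6,0,0,0,0,0.4,0,0,0,0,0.3,0,0,0,0,0.3,0,0,0,0]

```text
time: 38.25
ee_pos: [535.0, -44.5, 23.7]
ee_rot: [-0.0, 0.742, 0.67, 0.0]
force: [-0.2, -0.5, -0.5]
finger_gap: 29.8
```

drive_tool:
  targets: [0.3,0,0,0,0,0.3,0,0,-0.02,0,0.3,0,0,-0.03,0,0.2,0,0,-0.04,0,0.1,0,0,-0.02,0]

```text
time: 38.75
ee_pos: [536.3, -45.1, 136.5]
ee_rot: [0.001, 0.742, 0.67, 0.001]
force: [0.1, -0.5, -1.0]
finger_gap: 38.4
```

drive_tool:
  targets: [0.06,0,0,0,0,0.06,0,0,0,0,0.06,0,0,0,0,0.06,0,0,0,0,0.06,0,0,0,0]

```text
time: 39.25
ee_pos: [534.5, -44.6, 132.9]
ee_rot: [-0.001, 0.742, 0.67, -0.001]
force: [0.1, -0.5, -0.4]
finger_gap: 40.0
```

```bash
python3 - <<'E'
from h import *
p,f,o=pose(); print(p,f,o["force"],o["finger_gap"])
plan([(534.8,313.2,130,8.4,.06,36)])
E
```

```text
[534.45532347 -44.60320287 132.85067402] -5.855156420460371 [ 0.07549243 -0.53938062 -0.43393796] 40.00270844289697
[0.06, 0.0356, -0.0036, 0.0003, -0.025, 0.06, 0.0357, -0.0027, 0.0003, -0.025, 0.06, 0.0357, -0.0018, 0.0003, -0.025, 0.06, 0.0358, -0.0009, 0.0003, -0.025, 0.06, 0.0358, -0.0001, 0.0003, -0.025]
[0.06, 0.0358, 0.0008, 0.0003, -0.025, 0.06, 0.0357, 0.0017, 0.0003, -0.025, 0.06, 0.0357, 0.0026, 0.0003, -0.025, 0.06, 0.0356, 0.0036, 0.0002, -0.024, 0.06, 0.0355, 0.0044, 0.0003, -0.025]
```

drive_tool:
  targets: [0.06,0.0356,-0.0036,0,-0.025,0.06,0.0356,-0.0027,0,-0.025,0.06,0.0357,-0.0018,0,-0.025,0.06,0.0358,-0.001,0,-0.025,0.06,0.0358,0,0,-0.025]

```text
time: 39.75
ee_pos: [534.9, 135.6, 133.3]
ee_rot: [-0.0, 0.699, 0.715, -0.0]
force: [1.5, 0.8, 0.0]
finger_gap: 40.2
```

drive_tool:
  targets: [0.06,0.0358,0.0008,0,-0.025,0.06,0.0357,0.0017,0,-0.025,0.06,0.0357,0.0026,0,-0.025,0.06,0.0356,0.0036,0,-0.024,0.06,0.0355,0.0044,0,-0.025]

```text
time: 40.25
ee_pos: [535.0, 314.5, 133.2]
ee_rot: [-0.0, 0.653, 0.757, -0.0]
force: [0.5, 0.1, 1.1]
finger_gap: 39.8
```

drive_tool:
  targets: [0.06,0,0,0,0,0.06,0,0,0,0,0.06,0,0,0,0,0.06,0,0,0,0,0.06,0,0,0,0]

```text
time: 40.75
ee_pos: [535.6, 311.9, 133.9]
ee_rot: [0.0, 0.654, 0.756, -0.0]
force: [0.2, -0.2, 0.3]
finger_gap: 39.8
```

drive_tool:
  targets: [0.06,0,0,0,0,0.06,0,0,0,0,0.06,0,0,0,0,0.06,0,0,0,0,0.06,0,0,0,0]

```text
time: 41.25
ee_pos: [535.3, 313.2, 133.8]
ee_rot: [-0.0, 0.653, 0.757, 0.0]
force: [-0.6, 0.0, -0.6]
finger_gap: 39.8
```

```bash
python3 - <<'E'
from h import *
p,f,o=pose(); print(p,f,o["force"],o["finger_gap"])
plan([(534.8,313.2,60,8.4,.06,20),(534.8,313.2,17,None,.06,10)])
st=snapshot("top"); ss=snapshot("side")
q=proj(ss,[[520,40,40]])[0].astype(int)
a=cv2.resize(ss["frame"][q[1]-45:q[1]+55,q[0]-75:q[0]+75],(600,400),interpolation=cv2.INTER_CUBIC)
b=cv2.resize(rect(st,430,580,-105,120,30,2),None,fx=600/450,fy=600/450)[:,:]
cv2.imwrite("pics/c6.png",cv2.resize(np.vstack([a,b]),(450,600)))
pp=np.array([[502.5,9.1,36.]])
for n,s in(("top",st),("side",ss)):
  print(n,[(np.round(w(s,d["centre"])).tolist(),round(d["p"],2)) for d in finder.place_of("dongle_1",s)])
E
```

```text
[535.30585315 313.21095434 133.81239871] 8.42540488692011 [-0.62185336  0.03554116 -0.61656847] 39.800415104275615
[0.06, 0, -0.0001, 0.0185, 0, 0.06, 0, -0.0001, 0.0184, 0, 0.06, 0, -0.0002, 0.0185, 0, 0.06, 0.0001, -0.0001, 0.0184, 0, 0.06, -0, -0, 0.0086, 0]
[0.06, -0, -0, 0.0086, 0, 0.06, -0, -0, 0.0086, 0, 0.06, -0, -0, 0.0086, 0, 0.06, -0, -0, 0.0086, 0, 0.06, 0, 0, 0, 0]
top [([473.0, 63.0, 18.0], 0.65), ([534.0, -45.0, 18.0], 0.58), ([543.0, 58.0, 19.0], 0.47), ([456.0, -38.0, 19.0], 0.42)]
side [([563.0, -331.0, 1.0], 0.55), ([536.0, -45.0, 23.0], 0.52), ([544.0, 48.0, 22.0], 0.51), ([687.0, 205.0, 3.0], 0.41), ([473.0, 60.0, 21.0], 0.4), ([456.0, -39.0, 19.0], 0.4)]
```

View pics/c6.png

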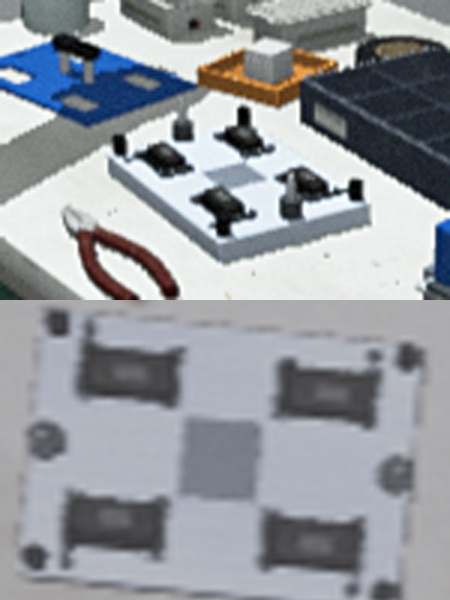

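All four keys lie in their nests, seen in the lower panel at (128,375), (327,393), (115,520) and (313,541). The block stands in the tray. I'll use the key labels to calibrate the camera to the robot.

```bash
python3 - <<'E'
from h import *
s=snapshot("top"); k=4;x0,x1,y0,y1=420,590,-110,130
I=rect(s,x0,x1,y0,y1,32,k).max(2).astype(float)
tc=[(545.3,54.1),(470.1,61.8),(459.7,-37.0),(535.0,-44.5)]
for c in tc:
    u,v=int((y1-c[1])*k),int((x1-c[0])*k); h=11*k; g=7*k
    W=I[v-g:v+g,u-h:u+h]; t=np.clip(W-np.percentile(W,60),0,None); yy,xx=np.mgrid[v-g:v+g,u-h:u+h]
    print(c,"label",np.round([x1-(t*yy).sum()/t.sum()/k,y1-(t*xx).sum()/t.sum()/k],1))
# pads and pins: pads black top z36
I=rect(s,x0,x1,y0,y1,36,k); 
src=[];dst=[]
for a,b,rr in((-59,88,7),(59,88,7),(-59,-88,7),(59,-88,7)):
    g=place(np.array([[a,b,36.]]),501.5,9.6,np.radians(-5.83))[0]
    u,v=int((y1-g[1])*k),int((x1-g[0])*k); h=9*k
    W=I[v-h:v+h,u-h:u+h].max(2).astype(float); t=np.clip(125-W,0,None); yy,xx=np.mgrid[v-h:v+h,u-h:u+h]
    c=[x1-(t*yy).sum()/t.sum()/k,y1-(t*xx).sum()/t.sum()/k]; src.append((a,b));dst.append(c); print("pad",np.round(g[:2],1),np.round(c,1))
E
```

```text
(545.3, 54.1) label [543.4  54.8]
(470.1, 61.8) label [471.2  62.5]
(459.7, -37.0) label [457.9 -37.5]
(535.0, -44.5) label [532.9 -45.6]
pad [451.7 103.1] [450.9 102.4]
pad [569.1  91.2] [567.4  90.8]
pad [433.9 -72. ] [433.4 -72.2]
pad [551.3 -83.9] [550.3 -83.8]
```

drive_tool:
  targets: [0.06,0,-0.0001,0.018,0,0.06,0,-0.0001,0.018,0,0.06,0,-0.0001,0.018,0,0.06,0,-0.0001,0.018,0,0.06,0,0,0.01,0]

```text
time: 42.0
ee_pos: [534.1, 312.9, 50.3]
ee_rot: [-0.0, 0.653, 0.757, -0.001]
force: [-0.4, 0.8, -0.5]
finger_gap: 40.1
```

drive_tool:
  targets: [0.06,0,0,0.01,0,0.06,0,0,0.01,0,0.06,0,0,0.01,0,0.06,0,0,0.004,0,0.06,0,0,0,0]

```text
time: 42.5
ee_pos: [534.7, 313.0, 17.2]
ee_rot: [-0.0, 0.653, 0.757, -0.0]
force: [0.3, -0.0, 0.3]
finger_gap: 40.2
```

drive_tool:
  targets: [0.06,0,0,0,0,0.06,0,0,0,0,0.06,0,0,0,0,0.06,0,0,0,0,0.06,0,0,0,0]

```text
time: 43.0
ee_pos: [535.0, 313.2, 18.0]
ee_rot: [-0.0, 0.653, 0.757, 0.0]
force: [-0.4, 0.4, 0.1]
finger_gap: 40.0
```

drive_tool:
  targets: [0.7,0,0,0,0,0.9,0,0,0,0,0.9,0,0,0,0,0.9,0,0,0,0,0.9,0,0,0,0]
  grip_force: 80

```text
time: 43.5
ee_pos: [535.1, 313.2, 18.1]
ee_rot: [0.0, 0.653, 0.757, 0.0]
force: [-0.8, -0.6, 4.3]
finger_gap: 14.2
```

drive_tool:
  targets: [0.9,0,0,0,0,0.9,0,0,-0.01,0,0.9,0,0,-0.02,0,0.9,0,0,-0.03,0,0.9,0,0,-0.03,0]

```text
time: 44.0
ee_pos: [533.7, 312.6, 107.8]
ee_rot: [-0.0, 0.653, 0.757, -0.001]
force: [0.6, -0.2, -3.4]
finger_gap: 14.0
```

drive_tool:
  targets: [0.9,0,0,-0.015,0,0.9,0,0,0,0,0.9,0,0,0,0,0.9,0,0,0,0,0.9,0,0,0,0]

```text
time: 44.5
ee_pos: [534.0, 312.7, 121.2]
ee_rot: [-0.0, 0.653, 0.757, -0.001]
force: [-0.3, 0.5, -3.6]
finger_gap: 14.3
```

```bash
python3 - <<'E'
from h import *
p,f,o=pose(); print(p,f,o["force"],o["finger_gap"])
s=snapshot("side");print([(np.round(w(s,d["centre"])).tolist(),round(d["p"],2)) for d in finder.place_of("mask_handle",s)][:2])
plan([(503,9,123,-5.83,.9,25)])
E
```

```text
[533.98065038 312.73747608 121.17578516] 8.421952387936816 [-0.27673392  0.49425744 -3.56149796] 14.310073528132873
[([548.0, 56.0, 20.0], 0.74), ([537.0, 306.0, 136.0], 0.65)]
[0.9, -0.0228, -0.0058, -0.0001, 0.019, 0.9, -0.0229, -0.0054, -0.0001, 0.019, 0.9, -0.023, -0.0049, -0.0001, 0.019, 0.9, -0.0231, -0.0045, -0.0001, 0.019, 0.9, -0.0231, -0.0041, -0.0001, 0.019]
[0.9, -0.0232, -0.0036, -0.0001, 0.019, 0.9, -0.0233, -0.0032, -0.0001, 0.019, 0.9, -0.0233, -0.0028, -0.0001, 0.019, 0.9, -0.0234, -0.0023, -0.0001, 0.019, 0.9, -0.0234, -0.0019, -0.0001, 0.019]
[0.9, -0.0234, -0.0014, -0.0001, 0.02, 0.9, -0.0235, -0.0009, -0.0001, 0.019, 0.9, -0.0235, -0.0005, -0.0001, 0.02, 0.9, 0, 0, 0, 0, 0.9, 0, 0, 0, 0]
```

drive_tool:
  targets: [0.9,-0.0228,-0.0058,0,0.019,0.9,-0.023,-0.0054,0,0.019,0.9,-0.023,-0.005,0,0.019,0.9,-0.023,-0.0045,0,0.019,0.9,-0.023,-0.004,0,0.019]

```text
time: 45.1
ee_pos: [522.6, 194.5, 122.8]
ee_rot: [-0.0, 0.689, 0.725, 0.0]
force: [-0.8, -0.9, -3.8]
finger_gap: 14.6
```

drive_tool:
  targets: [0.9,-0.0232,-0.0036,0,0.019,0.9,-0.0233,-0.0032,0,0.019,0.9,-0.0233,-0.0028,0,0.019,0.9,-0.0234,-0.0023,0,0.019,0.9,-0.0234,-0.002,0,0.019]

```text
time: 45.6
ee_pos: [510.4, 77.5, 122.9]
ee_rot: [0.0, 0.723, 0.691, 0.0]
force: [0.2, 0.7, -3.4]
finger_gap: 14.4
```

drive_tool:
  targets: [0.9,-0.0234,-0.0014,0,0.02,0.9,-0.0235,-0.001,0,0.019,0.9,-0.0235,0,0,0.02,0.9,0,0,0,0,0.9,0,0,0,0]

```text
time: 46.1
ee_pos: [503.7, 8.3, 122.9]
ee_rot: [-0.0, 0.743, 0.669, 0.0]
force: [0.3, -0.1, -3.9]
finger_gap: 14.4
```

drive_tool:
  targets: [0.9,0,0,0,0,0.9,0,0,0,0,0.9,0,0,0,0,0.9,0,0,0,0,0.9,0,0,0,0]

```text
time: 46.6
ee_pos: [503.8, 9.7, 122.7]
ee_rot: [-0.0, 0.742, 0.67, -0.0]
force: [0.6, -0.8, -3.3]
finger_gap: 14.6
```

drive_tool:
  targets: [0.9,0,0,0,0,0.9,0,0,0,0,0.9,0,0,0,0,0.9,0,0,0,0,0.9,0,0,0,0]

```text
time: 47.1
ee_pos: [503.8, 9.3, 122.8]
ee_rot: [-0.0, 0.742, 0.67, 0.0]
force: [-0.2, 0.7, -3.9]
finger_gap: 14.3
```

```bash
python3 - <<'E'
from h import *
p,f,o=pose(); print(p,f,o["force"],o["finger_gap"])
plan([(503,9,85,-5.83,.9,10)])
s=snapshot("side");print([(np.round(w(s,d["centre"])).tolist(),round(d["p"],2)) for d in finder.place_of("mask_handle",s)][:2])
h=p[2]-18
print("sidefit",fit(s,[box(0,0,132,192,h,h+5)],hsv(100,125),(503,9,-.1),holes=[box(a*38,b*50,25,47,h+5,h+5) for a in(-1,1) for b in(-1,1)]))
q=proj(s,[[503,9,80]])[0].astype(int)
cv2.imwrite("pics/c7.png",cv2.resize(s["frame"][q[1]-60:q[1]+60,q[0]-80:q[0]+80],None,fx=4,fy=4,interpolation=cv2.INTER_CUBIC))
E
```

```text
[503.78956503   9.33822433 122.77234588] -5.8465617481481065 [-0.1714359   0.73818768 -3.93176009] 14.301279881047344
[0.9, -0.0001, -0.0002, 0.0094, -0, 0.9, -0.0001, -0.0002, 0.0095, -0, 0.9, -0.0001, -0.0002, 0.0094, -0, 0.9, -0.0001, -0.0002, 0.0095, -0, 0.9, 0, 0, 0, 0]
[([373.0, 413.0, -2.0], 0.73), ([507.0, 2.0, 138.0], 0.64)]
sidefit (array([ 5.04196241e+02,  9.33468744e+00, -9.78095277e-02]), np.float64(0.7890486433450319))
```

View pics/c7.png

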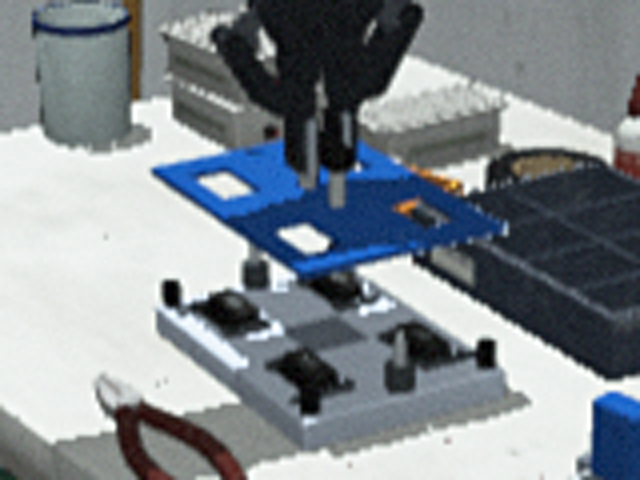

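The mask hangs level at about (330,205), in line above the fixture. I lower it in small steps.

drive_tool:
  targets: [0.9,-0.0001,-0.0002,0.01,0,0.9,-0.0001,-0.0002,0.01,0,0.9,-0.0001,-0.0002,0.01,0,0.9,0,-0.0002,0.008,0,0.9,0,0,0.006,0]

```text
time: 47.7
ee_pos: [502.4, 9.0, 77.6]
ee_rot: [-0.0, 0.742, 0.67, -0.001]
force: [0.6, -0.1, -3.3]
finger_gap: 14.5
```

drive_tool:
  targets: [0.9,0,0,0.002,0,0.9,0,0,0,0,0.9,0,0,0,0,0.9,0,0,0,0,0.9,0,0,0,0]

```text
time: 48.2
ee_pos: [503.2, 9.2, 77.1]
ee_rot: [0.0, 0.742, 0.67, 0.0]
force: [0.7, 0.3, -3.6]
finger_gap: 14.4
```

drive_tool:
  targets: [0.9,0,0,0.002,0,0.9,0,0,0.002,0,0.9,0,0,0,0,0.9,0,0,0,0,0.9,0,0,0,0]

```text
time: 48.7
ee_pos: [503.0, 9.1, 72.8]
ee_rot: [-0.0, 0.742, 0.67, -0.0]
force: [0.1, 0.3, -3.9]
finger_gap: 14.5
```

```bash
python3 - <<'E'
from h import *
p,f,o=pose(); print(p,f,o["force"],o["moment"],o["finger_gap"])
E
```

```text
[502.98203051   9.12194333  72.75356075] -5.8441984250431895 [ 0.06476811  0.31822276 -3.87736919] [-0.03781819 -0.02194399 -0.02649853] 14.53951865687653
```

Bottom is now at about 54.7 with no contact, so the tips are in the holes. I continue slowly.

drive_tool:
  targets: [0.9,0,0,0.0015,0,0.9,0,0,0.0015,0,0.9,0,0,0,0,0.9,0,0,0,0,0.9,0,0,0,0]

```text
time: 49.2
ee_pos: [503.0, 9.1, 69.8]
ee_rot: [-0.0, 0.742, 0.67, 0.0]
force: [0.4, -0.3, -3.8]
finger_gap: 14.3
```

drive_tool:
  targets: [0.9,0,0,0.0015,0,0.9,0,0,0.0015,0,0.9,0,0,0,0,0.9,0,0,0,0,0.9,0,0,0,0]

```text
time: 49.7
ee_pos: [503.0, 9.2, 66.8]
ee_rot: [-0.0, 0.742, 0.67, 0.0]
force: [1.2, -0.1, -3.9]
finger_gap: 14.3
```

```bash
python3 - <<'E'
from h import *
p,f,o=pose(); print(p,f,o["force"],o["moment"],o["finger_gap"])
E
```

```text
[502.98649127   9.15012735  66.79611303] -5.8437129406797395 [ 1.15501643 -0.07099484 -3.90143968] [-0.01350493 -0.02624394  0.06167486] 14.29221578590515
```

drive_tool:
  targets: [0.9,0,0,0.001,0,0.9,0,0,0.001,0,0.9,0,0,0,0,0.9,0,0,0,0,0.9,0,0,0,0]

```text
time: 50.2
ee_pos: [503.0, 9.1, 64.8]
ee_rot: [-0.0, 0.742, 0.67, 0.0]
force: [-0.7, -0.3, -3.3]
finger_gap: 14.3
```

drive_tool:
  targets: [0.9,0,0,0.001,0,0.9,0,0,0.001,0,0.9,0,0,0,0,0.9,0,0,0,0,0.9,0,0,0,0]

```text
time: 50.7
ee_pos: [503.0, 9.1, 62.8]
ee_rot: [-0.0, 0.742, 0.67, 0.0]
force: [-0.4, 0.6, -3.5]
finger_gap: 14.7
```

```bash
python3 - <<'E'
from h import *
p,f,o=pose(); print(p,f,o["force"],o["moment"],o["finger_gap"])
E
```

```text
[503.00239496   9.14530753  62.7846061 ] -5.8415645210334395 [-0.35893109  0.6010602  -3.47465837] [-0.02148389 -0.05693012  0.05718238] 14.721481860100141
```

Sliding freely on the pins. I keep going down to about TCP 54.

drive_tool:
  targets: [0.9,0,0,0.002,0,0.9,0,0,0.002,0,0.9,0,0,0.002,0,0.9,0,0,0,0,0.9,0,0,0,0]

```text
time: 51.2
ee_pos: [502.9, 9.1, 56.7]
ee_rot: [-0.0, 0.742, 0.67, -0.0]
force: [0.4, 0.3, -3.1]
finger_gap: 14.9
```

drive_tool:
  targets: [0.9,0,0,0.001,0,0.9,0,0,0.001,0,0.9,0,0,0,0,0.9,0,0,0,0,0.9,0,0,0,0]

```text
time: 51.7
ee_pos: [503.0, 9.1, 54.8]
ee_rot: [-0.0, 0.742, 0.67, 0.0]
force: [-0.5, -1.0, -2.9]
finger_gap: 14.1
```

drive_tool:
  targets: [0.9,0,0,0.0005,0,0.9,0,0,0.0005,0,0.9,0,0,0,0,0.9,0,0,0,0,0.9,0,0,0,0]

```text
time: 52.2
ee_pos: [503.0, 9.2, 54.1]
ee_rot: [-0.0, 0.742, 0.67, 0.0]
force: [-1.8, 0.2, 3.0]
finger_gap: 14.5
```

drive_tool:
  targets: [0.8,0,0,0,0,0.5,0,0,0,0,0.2,0,0,0,0,0.2,0,0,0,0,0.2,0,0,0,0]

```text
time: 52.7
ee_pos: [503.1, 9.1, 53.7]
ee_rot: [0.0, 0.742, 0.67, 0.0]
force: [-0.1, -0.2, -0.2]
finger_gap: 34.1
```

drive_tool:
  targets: [0.2,0,0,-0.005,0,0.2,0,0,-0.02,0,0.2,0,0,-0.03,0,0.2,0,0,-0.04,0,0.2,0,0,-0.03,0]

```text
time: 53.2
ee_pos: [503.4, 8.7, 180.9]
ee_rot: [0.0, 0.742, 0.67, 0.001]
force: [0.0, -0.7, 0.2]
finger_gap: 34.5
```

drive_tool:
  targets: [0.2,0,0,0,0,0.2,0,0,0,0,0.2,0,0,0,0,0.2,0,0,0,0,0.2,0,0,0,0]

```text
time: 53.7
ee_pos: [502.4, 9.0, 177.9]
ee_rot: [-0.0, 0.742, 0.67, -0.001]
force: [0.2, -0.2, 0.9]
finger_gap: 34.1
```

```bash
python3 - <<'E'
from h import *
p,f,o=pose(); print(p,f,o["force"],o["finger_gap"])
s=snapshot("side"); t=snapshot("top"); h=36
print("sidefit",fit(s,[box(0,0,132,192,h,h+5)],hsv(100,125),(503,9,-.1),holes=[box(a*38,b*50,25,47,h+5,h+5) for a in(-1,1) for b in(-1,1)]))
for n,s in(("side",s),("top",t)):
  for k in "suction_box","blue_gate_handle","yellow_gate_handle":
    print(n,k,[(np.round(w(s,d["centre"])).tolist(),round(d["p"],2)) for d in finder.place_of(k,s)][:1])
s=[s for s in(t,)][0]; z=snapshot("side")
q=proj(z,[[503,9,50]])[0].astype(int)
a=cv2.resize(z["frame"][q[1]-45:q[1]+55,q[0]-75:q[0]+75],(450,300),interpolation=cv2.INTER_CUBIC)
b=cv2.resize(rect(t,450,640,-440,-230,49,2),(450,407))[:300]
b=cv2.resize(rect(t,450,630,-455,-215,49,2),(450,338))
cv2.imwrite("pics/c8.png",cv2.resize(np.vstack([a,b]),(423,600)))
E
```

```text
[502.38413918   9.00606327 177.89424106] -5.855383739788299 [ 0.19020148 -0.17721018  0.88451175] 34.12981604748545
sidefit (array([ 5.02479931e+02,  7.96223816e+00, -1.01828626e-01]), np.float64(0.8387375080882882))
side suction_box [([564.0, -329.0, 3.0], 0.9)]
side blue_gate_handle [([476.0, -277.0, 76.0], 0.66)]
side yellow_gate_handle []
top suction_box [([559.0, -328.0, 2.0], 0.87)]
top blue_gate_handle [([480.0, -281.0, 79.0], 0.65)]
top yellow_gate_handle [([492.0, -380.0, 79.0], 0.8)]
```

View pics/c8.png

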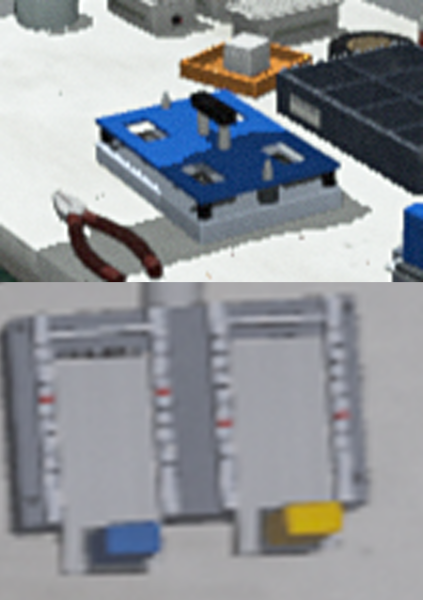

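The mask lies flush on the pads with both pins through it. The gates are shut, with red lines at (45,399)/(163,392) and (224,423)/(340,415) in the lower panel. Next is the box yaw and handle positions.

```bash
cat >> h.py <<'E'
def reds(s,z=49):
    k=4;x0,x1,y0,y1=450,630,-455,-215
    I=rect(s,x0,x1,y0,y1,z,k).astype(int); m=((I[...,2]-np.maximum(I[...,0],I[...,1]))>40).astype(np.uint8)
    n,l,st,c=cv2.connectedComponentsWithStats(m)
    return sorted([(round(x1-c[i][1]/k,1),round(y1-c[i][0]/k,1),int(st[i,4])) for i in range(1,n) if st[i,4]>60],key=lambda a:-a[1])
E
python3 - <<'E'
from h import *
t=snapshot("top");s=snapshot("side"); print(reds(t)); print(reds(s))
th=np.radians(3.8)
for n,c in(("top",t),("side",s)):
  for nm,sg,g in(("blue",hsv(95,125,110),(481,-281)),("yel",hsv(18,35,110),(490,-381))):
    p,q=fit(c,[box(0,0,18,32,51,95)],sg,(g[0],g[1],th)); 
    P=[box(0,0,18,32,51,95)]
    best=max(((fit_q,x,y) for x in np.arange(g[0]-8,g[0]+8.1,2) for y in np.arange(g[1]-8,g[1]+8.1,2) for fit_q in [0]),default=0)
    print(n,nm,np.round(p,2),round(q,2))
plan([(486,-200,178,3.8,0,35)])
E
```

```text
[(np.float64(563.5), np.float64(-241.2), 251), (np.float64(567.8), np.float64(-307.4), 253), (np.float64(550.0), np.float64(-342.6), 228), (np.float64(554.6), np.float64(-408.1), 82)]
[(np.float64(566.3), np.float64(-242.2), 431), (np.float64(570.6), np.float64(-306.4), 205), (np.float64(531.7), np.float64(-323.9), 269), (np.float64(564.2), np.float64(-324.9), 167), (np.float64(547.5), np.float64(-329.7), 3532), (np.float64(518.9), np.float64(-336.7), 120), (np.float64(521.2), np.float64(-362.2), 160), (np.float64(557.4), np.float64(-409.5), 273)]
top blue [ 4.8212e+02 -2.8784e+02  3.5000e-01] 0.5
top yel [ 4.9138e+02 -3.8226e+02  2.8000e-01] 0.63
side blue [ 4.8081e+02 -2.8164e+02 -3.2000e-01] 0.88
side yel [ 4.9310e+02 -3.7991e+02 -3.1000e-01] 0.9
[0, -0.035, 0.0007, 0.0001, -0.028, 0, -0.035, -0.0002, 0.0001, -0.028, 0, -0.0349, -0.0012, 0.0001, -0.028, 0, -0.0349, -0.0022, 0.0002, -0.028, 0, -0.0348, -0.0032, 0.0001, -0.028]
[0, -0.0347, -0.0042, 0.0002, -0.028, 0, 0, 0, 0, 0, 0, 0, 0, 0, 0, 0, 0, 0, 0, 0, 0, 0, 0, 0, 0]
```

```bash
python3 - <<'E'
from h import *
plan([(481,-280,150,3.8,-.05,36),('w',1,-.05)])
E
```

```text
[-0.05, -0.0322, 0.0008, 0.0032, -0.019, -0.05, -0.0322, 0.0002, 0.0032, -0.019, -0.05, -0.0322, -0.0004, 0.0032, -0.019, -0.05, -0.0322, -0.001, 0.0032, -0.019, -0.05, -0.0322, -0.0016, 0.0032, -0.018]
[-0.05, -0.0322, -0.0022, 0.0032, -0.019, -0.05, -0.0321, -0.0028, 0.0032, -0.018, -0.05, -0.032, -0.0033, 0.0032, -0.019, -0.05, -0.032, -0.0039, 0.0032, -0.018, -0.05, 0, 0, 0, 0]
```

drive_tool:
  targets: [-0.05,-0.0322,0.0008,0,-0.019,-0.05,-0.0322,0.0002,0,-0.019,-0.05,-0.0322,-0.0004,0,-0.019,-0.05,-0.0322,-0.001,0,-0.019,-0.05,-0.0322,-0.0016,0,-0.018]

```text
time: 54.75
ee_pos: [490.5, -152.6, 178.9]
ee_rot: [0.0, 0.71, 0.705, 0.0]
force: [0.7, 0.5, 0.1]
finger_gap: 44.7
```

drive_tool:
  targets: [-0.05,-0.0322,-0.0022,0.007,-0.019,-0.05,-0.0321,-0.0028,0.007,-0.018,-0.05,-0.032,-0.0033,0.007,-0.019,-0.05,-0.032,-0.004,0.007,-0.018,-0.05,0,0,0,0]

```text
time: 55.25
ee_pos: [479.0, -285.0, 150.5]
ee_rot: [0.001, 0.686, 0.728, -0.001]
force: [-0.9, 0.1, 1.2]
finger_gap: 44.9
```

drive_tool:
  targets: [-0.05,0,0,0,0,-0.05,0,0,0,0,-0.05,0,0,0,0,-0.05,0,0,0,0,-0.05,0,0,0,0]

```text
time: 55.75
ee_pos: [481.3, -279.2, 150.9]
ee_rot: [-0.0, 0.683, 0.731, 0.0]
force: [0.2, -0.2, -0.2]
finger_gap: 44.5
```

drive_tool:
  targets: [-0.05,0,0,0,0,-0.05,0,0,0,0,-0.05,0,0,0,0,-0.05,0,0,0,0,-0.05,0,0,0,0]

```text
time: 56.25
ee_pos: [480.9, -280.0, 150.7]
ee_rot: [-0.0, 0.683, 0.73, 0.0]
force: [-0.2, 0.2, 0.1]
finger_gap: 44.6
```

```bash
python3 - <<'E'
from h import *
p,f,o=pose(); print(p,f,o["force"],o["finger_gap"])
plan([(481,-280,58,3.8,-.05,20),('w',1,-.05)])
E
```

```text
[ 480.90947756 -280.04599924  150.7456484 ] 3.776374836545745 [-0.21567717  0.24695599  0.08769715] 44.60913028676317
[-0.05, 0, 0, 0.0185, -0, -0.05, 0, 0, 0.0186, -0, -0.05, 0, 0, 0.0185, -0, -0.05, 0, 0, 0.0186, -0, -0.05, 0, 0.0001, 0.0185, -0]
[-0.05, 0, 0, 0, 0, -0.05, 0, 0, 0, 0, -0.05, 0, 0, 0, 0, -0.05, 0, 0, 0, 0, -0.05, 0, 0, 0, 0]
```

Descend, grip at low force first, then firmly.

drive_tool:
  targets: [-0.05,0,0,0.02,0,-0.05,0,0,0.02,0,-0.05,0,0,0.02,0,-0.05,0,0,0.02,0,-0.05,0,0,0.0125,0]

```text
time: 56.75
ee_pos: [480.4, -279.6, 56.9]
ee_rot: [-0.001, 0.683, 0.73, -0.0]
force: [0.2, 0.5, -0.7]
finger_gap: 44.9
```

drive_tool:
  targets: [-0.05,0,0,0,0,-0.05,0,0,0,0,-0.05,0,0,0,0,-0.05,0,0,0,0,-0.05,0,0,0,0]

```text
time: 57.25
ee_pos: [481.3, -280.1, 58.9]
ee_rot: [0.001, 0.683, 0.73, 0.0]
force: [0.1, 0.6, -0.4]
finger_gap: 44.7
```

drive_tool:
  targets: [0.4,0,0,0,0,0.8,0,0,0,0,0.8,0,0,0,0,0.8,0,0,0,0,0.8,0,0,0,0]
  grip_force: 60

```text
time: 57.75
ee_pos: [480.9, -280.0, 58.6]
ee_rot: [-0.0, 0.683, 0.73, 0.0]
force: [-2.5, 2.5, 6.0]
finger_gap: 17.5
```

```bash
python3 - <<'E'
from h import *
p,f,o=pose(); print(p,f,o["force"],o["moment"],o["finger_gap"])
for c in("top","side"):
  s=snapshot(c)
  print([(np.round(w(s,d["centre"]),1).tolist(),round(d["p"],2)) for d in finder.place_of("blue_gate_handle",s)][:1])
E
```

```text
[ 480.87772836 -279.97022292   58.58275234] 3.8000145500873432 [-2.5468292   2.52789518  6.00530777] [0.23544642 0.39158456 0.17429424] 17.525346799865154
[([475.4, -283.0, 77.9], 0.76)]
[([477.8, -280.2, 79.7], 0.77)]
```

drive_tool:
  targets: [0.8,0,0.001,0,0,0.8,0,0,0,0,0.8,0,0,0,0,0.8,0,0,0,0,0.8,0,0,0,0]

```text
time: 58.45
ee_pos: [480.8, -280.0, 58.6]
ee_rot: [-0.001, 0.683, 0.73, -0.0]
force: [-4.1, 1.0, 7.8]
finger_gap: 17.2
```

drive_tool:
  targets: [0.8,0,0.001,0,0,0.8,0,0,0,0,0.8,0,0,0,0,0.8,0,0,0,0,0.8,0,0,0,0]

```text
time: 58.95
ee_pos: [480.9, -280.0, 58.6]
ee_rot: [-0.002, 0.684, 0.73, -0.0]
force: [-6.9, 1.8, 9.3]
finger_gap: 17.3
```

drive_tool:
  targets: [0.8,0,0.001,0,0,0.8,0,0,0,0,0.8,0,0,0,0,0.8,0,0,0,0,0.8,0,0,0,0]

```text
time: 59.45
ee_pos: [481.6, -279.9, 58.6]
ee_rot: [-0.002, 0.684, 0.73, -0.001]
force: [-8.2, 2.8, 9.5]
finger_gap: 17.3
```

drive_tool:
  targets: [0.8,0,0.001,0,0,0.8,0,0,0,0,0.8,0,0,0,0,0.8,0,0,0,0,0.8,0,0,0,0]

```text
time: 59.95
ee_pos: [482.5, -279.9, 58.6]
ee_rot: [-0.002, 0.684, 0.73, -0.001]
force: [-8.4, 1.6, 9.6]
finger_gap: 17.4
```

drive_tool:
  targets: [0.8,0,0.001,0,0,0.8,0,0,0,0,0.8,0,0,0,0,0.8,0,0,0,0,0.8,0,0,0,0]

```text
time: 60.45
ee_pos: [483.5, -279.8, 58.6]
ee_rot: [-0.002, 0.684, 0.73, -0.001]
force: [-8.1, 1.7, 11.1]
finger_gap: 17.2
```

drive_tool:
  targets: [0.8,0,0.001,0,0,0.8,0,0,0,0,0.8,0,0,0,0,0.8,0,0,0,0,0.8,0,0,0,0]

```text
time: 60.95
ee_pos: [484.5, -279.7, 58.6]
ee_rot: [-0.002, 0.684, 0.73, -0.001]
force: [-8.0, 2.0, 10.2]
finger_gap: 17.3
```

drive_tool:
  targets: [0.8,0,0.001,0,0,0.8,0,0,0,0,0.8,0,0,0,0,0.8,0,0,0,0,0.8,0,0,0,0]

```text
time: 61.45
ee_pos: [485.5, -279.7, 58.6]
ee_rot: [-0.002, 0.684, 0.73, -0.001]
force: [-7.8, 2.6, 9.7]
finger_gap: 17.3
```

drive_tool:
  targets: [0.8,0,0.001,0,0,0.8,0,0,0,0,0.8,0,0,0,0,0.8,0,0,0,0,0.8,0,0,0,0]

```text
time: 61.95
ee_pos: [486.5, -279.6, 58.6]
ee_rot: [-0.002, 0.684, 0.73, -0.001]
force: [-8.3, 3.2, 9.7]
finger_gap: 17.4
```

drive_tool:
  targets: [0.8,0,0.001,0,0,0.8,0,0,0,0,0.8,0,0,0,0,0.8,0,0,0,0,0.8,0,0,0,0]

```text
time: 62.45
ee_pos: [487.4, -279.5, 58.6]
ee_rot: [-0.002, 0.684, 0.73, -0.001]
force: [-7.7, 2.5, 11.0]
finger_gap: 17.0
```

drive_tool:
  targets: [0.8,0,0.001,0,0,0.8,0,0,0,0,0.8,0,0,0,0,0.8,0,0,0,0,0.8,0,0,0,0]

```text
time: 62.95
ee_pos: [487.3, -279.5, 58.6]
ee_rot: [-0.003, 0.684, 0.73, -0.001]
force: [-10.1, 2.7, 11.6]
finger_gap: 17.4
```

drive_tool:
  targets: [0.8,0,0.001,0,0,0.8,0,0,0,0,0.8,0,0,0,0,0.8,0,0,0,0,0.8,0,0,0,0]

```text
time: 63.45
ee_pos: [487.3, -279.5, 58.6]
ee_rot: [-0.003, 0.684, 0.73, -0.001]
force: [-13.8, 3.0, 14.8]
finger_gap: 17.4
```

drive_tool:
  targets: [0.8,0,-0.003,0,0,0.8,0,-0.004,0,0,0.8,0,-0.005,0,0,0.8,0,-0.005,0,0,0.8,0,-0.005,0,0]
  grip_force: 80

```text
time: 63.95
ee_pos: [474.0, -280.5, 58.6]
ee_rot: [0.003, 0.683, 0.731, 0.001]
force: [9.6, -0.5, -1.5]
finger_gap: 17.1
```

drive_tool:
  targets: [0.8,0,-0.005,0,0,0.8,0,-0.005,0,0,0.8,0,0,0,0,0.8,0,0,0,0,0.8,0,0,0,0]

```text
time: 64.45
ee_pos: [462.9, -281.3, 58.6]
ee_rot: [0.002, 0.683, 0.731, 0.001]
force: [5.2, 0.6, 0.9]
finger_gap: 17.1
```

```bash
python3 - <<'E'
from h import *
p,f,o=pose(); print(p,f,o["force"],o["moment"],o["finger_gap"])
u=np.array([np.cos(np.radians(3.8)),np.sin(np.radians(3.8))]); print("opening",(np.array([487.35,-279.5])-p[:2])@u)
E
```

```text
[ 462.87942764 -281.28581972   58.63560018] 3.8625177829496073 [5.21747041 0.56917291 0.90604859] [ 0.19918346 -0.64504966  0.01715705] 17.06047907961039
opening 24.535126268494782
```

drive_tool:
  targets: [0.8,0,-0.003,0,0,0.8,0,-0.003,0,0,0.8,0,0,0,0,0.8,0,0,0,0,0.8,0,0,0,0]

```text
time: 64.95
ee_pos: [457.2, -281.7, 58.6]
ee_rot: [0.002, 0.683, 0.731, 0.001]
force: [6.7, -0.8, -0.9]
finger_gap: 17.0
```

```bash
python3 - <<'E'
from h import *
p,f,o=pose(); print(p,f,o["force"],o["ee_rot"],o["finger_gap"])
R_=Rot.from_quat(np.roll(o["ee_rot"],-1)).as_matrix(); g=p-19*R_[:,2]
u=np.array([np.cos(np.radians(3.8)),np.sin(np.radians(3.8))]); print("opening",(np.array([487.35,-279.5])-p[:2])@u, "at grasp pt", g)
R0=Rot.from_quat([.684,.73,-.001,-.003]).as_matrix(); g0=np.array([487.3,-279.5,58.6])-19*R0[:,2]; print(g0,(g0-g)[:2]@u)
E
```

```text
[ 457.2489742 -281.6923233   58.6315808] 3.869192979874738 [ 6.71088172 -0.79740042 -0.85153973] [0.00220617 0.68283224 0.73057115 0.00102783] 17.026084697809793
opening 30.180141561003804 at grasp pt [ 457.16105764 -281.6636127    77.6313557 ]
[ 487.40912841 -279.55019755   77.59962029] 30.32163369016565
```

drive_tool:
  targets: [0.8,0,0.001,0,0,0.8,0,0.001,0,0,0.8,0,0,0,0,0.8,0,0,0,0,0.8,0,0,0,0]

```text
time: 65.45
ee_pos: [457.2, -281.7, 58.6]
ee_rot: [0.001, 0.683, 0.73, 0.001]
force: [4.9, -0.3, 2.8]
finger_gap: 17.1
```

drive_tool:
  targets: [0.6,0,0,0,0,0.3,0,0,0,0,-0.05,0,0,0,0,-0.05,0,0,0,0,-0.05,0,0,0,0]

```text
time: 65.95
ee_pos: [455.1, -281.7, 57.9]
ee_rot: [-0.001, 0.684, 0.73, -0.0]
force: [0.2, 0.0, 0.1]
finger_gap: 45.0
```

drive_tool:
  targets: [-0.05,0,0,-0.02,0,-0.05,0,0,-0.03,0,-0.05,0,0,-0.03,0,-0.05,0,0,-0.02,0,-0.05,0,0,0,0]

```text
time: 66.45
ee_pos: [457.1, -282.9, 160.7]
ee_rot: [0.002, 0.684, 0.73, 0.001]
force: [0.4, 0.6, 0.7]
finger_gap: 44.9
```

drive_tool:
  targets: [-0.05,0,0,0,0,-0.05,0,0,0,0,-0.05,0,0,0,0,-0.05,0,0,0,0,-0.05,0,0,0,0]

```text
time: 66.95
ee_pos: [455.7, -281.6, 157.7]
ee_rot: [-0.0, 0.683, 0.73, -0.0]
force: [0.4, 0.1, -0.3]
finger_gap: 45.1
```

```bash
python3 - <<'E'
from h import *
p,f,o=pose(); print(p,f,o["force"],o["finger_gap"])
plan([(492,-379.7,159,3.8,-.05,25)])
E
```

```text
[ 455.71160469 -281.58538874  157.73301553] 3.7726792936602367 [ 0.43538463  0.09262694 -0.27718718] 45.07825272861322
[-0.05, -0.0201, 0.006, -0.0003, -0, -0.05, -0.02, 0.0059, -0.0002, -0, -0.05, -0.0201, 0.006, -0.0003, -0, -0.05, -0.02, 0.0059, -0.0002, -0, -0.05, -0.0201, 0.006, -0.0003, -0]
```

drive_tool:
  targets: [-0.05,-0.02,0.0063,0,0,-0.05,-0.02,0.0063,0,0,-0.05,-0.02,0.0063,0,0,-0.05,-0.02,0.0063,0,0,-0.05,-0.02,0.0063,0,0]

```text
time: 67.45
ee_pos: [494.2, -380.0, 157.9]
ee_rot: [-0.0, 0.683, 0.73, -0.0]
force: [0.4, -0.3, 0.7]
finger_gap: 44.9
```

drive_tool:
  targets: [-0.05,0,0,0,0,-0.05,0,0,0,0,-0.05,0,0,0,0,-0.05,0,0,0,0,-0.05,0,0,0,0]

```text
time: 67.95
ee_pos: [494.1, -378.5, 158.3]
ee_rot: [-0.0, 0.683, 0.73, 0.0]
force: [0.4, 0.4, -0.5]
finger_gap: 45.0
```

drive_tool:
  targets: [-0.05,0,0,0,0,-0.05,0,0,0,0,-0.05,0,0,0,0,-0.05,0,0,0,0,-0.05,0,0,0,0]

```text
time: 68.45
ee_pos: [494.0, -379.4, 158.3]
ee_rot: [-0.0, 0.683, 0.73, 0.0]
force: [-0.0, 0.8, 0.1]
finger_gap: 45.1
```

```bash
python3 - <<'E'
from h import *
p,f,o=pose(); print(p,f,o["force"],o["finger_gap"])
plan([(493.9,-379.5,59,3.8,-.05,20)])
for c in("top","side"):
  s=snapshot(c)
  for k in("yellow_gate_handle","blue_gate_handle"): print(c,k,[(np.round(w(s,d["centre"]),1).tolist(),round(d["p"],2)) for d in finder.place_of(k,s)][:1])
E
```

```text
[ 494.01185779 -379.39218047  158.25749195] 3.7802848277756924 [-0.04798413  0.84781884  0.12457658] 45.06910534667521
[-0.05, -0, -0, 0.0199, -0, -0.05, -0, -0, 0.0198, -0, -0.05, -0, -0, 0.0199, -0, -0.05, -0.0001, -0.0001, 0.0198, -0, -0.05, -0, -0, 0.0199, -0]
top yellow_gate_handle [([489.7, -381.2, 79.2], 0.73)]
top blue_gate_handle [([455.3, -282.2, 75.7], 0.76)]
side yellow_gate_handle [([491.7, -384.2, 72.7], 0.81)]
side blue_gate_handle [([454.1, -280.4, 79.9], 0.97)]
```

drive_tool:
  targets: [-0.05,0,0,0.02,0,-0.05,0,0,0.02,0,-0.05,0,0,0.02,0,-0.05,0,0,0.02,0,-0.05,0,0,0.018,0]

```text
time: 69.25
ee_pos: [493.9, -379.2, 59.3]
ee_rot: [-0.0, 0.683, 0.73, -0.0]
force: [0.5, 0.3, 0.0]
finger_gap: 44.8
```

drive_tool:
  targets: [-0.05,0,0,0,0,-0.05,0,0,0,0,-0.05,0,0,0,0,-0.05,0,0,0,0,-0.05,0,0,0,0]

```text
time: 69.75
ee_pos: [494.5, -379.6, 61.1]
ee_rot: [0.001, 0.683, 0.73, 0.0]
force: [-0.2, -0.8, 0.1]
finger_gap: 44.9
```

drive_tool:
  targets: [0.4,0,0,0,0,0.8,0,0,0,0,0.8,0,0,0,0,0.8,0,0,0,0,0.8,0,0,0,0]

```text
time: 70.25
ee_pos: [493.0, -379.5, 60.7]
ee_rot: [-0.001, 0.683, 0.73, -0.0]
force: [-4.0, 2.1, 5.2]
finger_gap: 17.0
```

drive_tool:
  targets: [0.8,0,0.003,0,0,0.8,0,0,0,0,0.8,0,0,0,0,0.8,0,0,0,0,0.8,0,0,0,0]

```text
time: 70.75
ee_pos: [494.3, -379.4, 60.8]
ee_rot: [-0.002, 0.684, 0.73, -0.001]
force: [-8.2, 2.3, 7.6]
finger_gap: 16.9
```

drive_tool:
  targets: [0.8,0,0.001,0,0,0.8,0,0,0,0,0.8,0,0,0,0,0.8,0,0,0,0,0.8,0,0,0,0]

```text
time: 71.25
ee_pos: [494.2, -379.4, 60.7]
ee_rot: [-0.003, 0.684, 0.73, -0.001]
force: [-9.9, 3.1, 10.1]
finger_gap: 16.7
```

drive_tool:
  targets: [0.8,0,0.001,0,0,0.8,0,0,0,0,0.8,0,0,0,0,0.8,0,0,0,0,0.8,0,0,0,0]

```text
time: 71.75
ee_pos: [494.2, -379.3, 60.7]
ee_rot: [-0.003, 0.684, 0.73, -0.001]
force: [-12.4, 3.5, 10.3]
finger_gap: 17.1
```

drive_tool:
  targets: [0.8,0,-0.003,0,0,0.8,0,-0.004,0,0,0.8,0,-0.006,0,0,0.8,0,-0.007,0,0,0.8,0,-0.007,0,0]

```text
time: 72.25
ee_pos: [476.7, -380.7, 60.7]
ee_rot: [0.003, 0.682, 0.731, 0.001]
force: [9.3, -1.0, -2.5]
finger_gap: 17.1
```

drive_tool:
  targets: [0.8,0,-0.007,0,0,0.8,0,-0.007,0,0,0.8,0,-0.006,0,0,0.8,0,-0.005,0,0,0.8,0,0,0,0]

```text
time: 72.75
ee_pos: [450.3, -382.5, 60.7]
ee_rot: [0.002, 0.683, 0.731, 0.001]
force: [6.5, -0.4, -0.8]
finger_gap: 17.0
```

drive_tool:
  targets: [0.8,0,0,0,0,0.8,0,0,0,0,0.8,0,0,0,0,0.8,0,0,0,0,0.8,0,0,0,0]

```text
time: 73.25
ee_pos: [450.3, -382.5, 60.7]
ee_rot: [0.002, 0.683, 0.731, 0.001]
force: [5.8, -0.4, 0.3]
finger_gap: 17.1
```

```bash
python3 - <<'E'
from h import *
p,f,o=pose(); print(p,f,o["force"],o["finger_gap"])
u=np.array([np.cos(np.radians(3.8)),np.sin(np.radians(3.8))]); print("opening",(np.array([494.2,-379.35])-p[:2])@u)
E
```

```text
[ 450.31816566 -382.46706252   60.72244486] 3.882421206601382 [ 5.81180995 -0.40843252  0.25037504] 17.062657241683183
opening 43.99193862461173
```

drive_tool:
  targets: [0.8,0,-0.003,0,0,0.8,0,-0.0032,0,0,0.8,0,0,0,0,0.8,0,0,0,0,0.8,0,0,0,0]

```text
time: 73.75
ee_pos: [444.6, -382.9, 60.7]
ee_rot: [0.002, 0.683, 0.731, 0.001]
force: [6.8, -1.5, 0.2]
finger_gap: 17.3
```

drive_tool:
  targets: [0.8,0,0.001,0,0,0.8,0,0.001,0,0,0.8,0,0.001,0,0,0.8,0,0,0,0,0.8,0,0,0,0]

```text
time: 74.25
ee_pos: [444.5, -382.9, 60.7]
ee_rot: [0.001, 0.683, 0.73, 0.0]
force: [2.4, 1.3, 4.3]
finger_gap: 17.3
```

drive_tool:
  targets: [0.6,0,0,0,0,0.3,0,0,0,0,-0.05,0,0,0,0,-0.05,0,0,0,0,-0.05,0,0,0,0]

```text
time: 74.75
ee_pos: [443.2, -382.6, 59.9]
ee_rot: [-0.001, 0.684, 0.73, -0.0]
force: [-0.3, -0.3, 1.0]
finger_gap: 44.6
```

drive_tool:
  targets: [-0.05,0,0,-0.02,0,-0.05,0,0,-0.03,0,-0.05,0,0,-0.04,0,-0.05,0,0,-0.04,0,-0.05,0,0,-0.03,0]

```text
time: 75.25
ee_pos: [443.8, -383.3, 222.5]
ee_rot: [0.001, 0.684, 0.73, 0.0]
force: [0.2, -0.0, -0.0]
finger_gap: 44.5
```

```bash
python3 - <<'E'
from h import *
plan([(440,-280,220,3.8,-.05,30),(430,150,220,None,-.05,30)])
E
```

```text
[-0.05, 0.0258, 0.0007, 0.0006, -0, -0.05, 0.0259, 0.0008, 0.0006, -0, -0.05, 0.0258, 0.0007, 0.0007, -0.001, -0.05, 0.0259, 0.0008, 0.0006, -0, -0.05, 0.0286, 0.0012, 0, 0]
[-0.05, 0.0286, 0.0012, 0, 0, -0.05, 0.0287, 0.0012, 0, 0, -0.05, 0.0286, 0.0012, 0, 0, -0.05, 0.0287, 0.0012, 0, 0, -0.05, 0.0286, 0.0012, 0, 0]
[-0.05, 0.0287, 0.0013, 0, 0, -0.05, 0.0286, 0.0012, 0, 0, -0.05, 0.0287, 0.0013, 0, 0, -0.05, 0.0286, 0.0012, 0, 0, -0.05, 0.0287, 0.0013, 0, 0]
[-0.05, 0.0286, 0.0012, 0, 0, -0.05, 0.0287, 0.0013, 0, 0, -0.05, 0.0286, 0.0012, 0, 0, -0.05, 0.0287, 0.0013, 0, 0, -0.05, 0, 0, 0, 0]
```

Opening is about 49.7 mm for yellow. I move the arm clear to the left for a final look.

drive_tool:
  targets: [-0.05,0.026,0.001,0,0,-0.05,0.028,0.001,0,0,-0.05,0.028,0.001,0,0,-0.05,0.028,0.001,0,0,-0.05,0.028,0.001,0,0]

```text
time: 75.75
ee_pos: [439.3, -243.6, 220.0]
ee_rot: [-0.0, 0.684, 0.73, -0.0]
force: [0.6, -0.1, 0.9]
finger_gap: 44.8
```

drive_tool:
  targets: [-0.05,0.028,0.001,0,0,-0.05,0.028,0.001,0,0,-0.05,0.028,0.001,0,0,-0.05,0.028,0.001,0,0,-0.05,0.028,0.001,0,0]

```text
time: 76.25
ee_pos: [435.0, -103.7, 220.1]
ee_rot: [-0.0, 0.684, 0.73, 0.0]
force: [0.8, 0.2, -0.5]
finger_gap: 44.6
```

drive_tool:
  targets: [-0.05,0.028,0.001,0,0,-0.05,0.028,0.001,0,0,-0.05,0.028,0.001,0,0,-0.05,0.028,0.001,0,0,-0.05,0.028,0.001,0,0]

```text
time: 76.75
ee_pos: [430.8, 36.2, 220.2]
ee_rot: [-0.0, 0.684, 0.73, 0.0]
force: [0.9, -0.2, 1.0]
finger_gap: 45.0
```

drive_tool:
  targets: [-0.05,0.028,0.001,0,0,-0.05,0.028,0.001,0,0,-0.05,0.028,0.001,0,0,-0.05,0.028,0.001,0,0,-0.05,0.028,0.001,0,0]

```text
time: 77.25
ee_pos: [426.8, 176.1, 220.2]
ee_rot: [-0.0, 0.684, 0.73, -0.0]
force: [-0.0, -0.0, -0.4]
finger_gap: 45.1
```

drive_tool:
  targets: [-0.05,0.028,0.001,0,0,-0.05,0.028,0.001,0,0,-0.05,0.028,0.001,0,0,-0.05,0.028,0.001,0,0,-0.05,0,0,0,0]

```text
time: 77.75
ee_pos: [422.7, 291.4, 219.9]
ee_rot: [-0.0, 0.681, 0.732, 0.0]
force: [-0.1, -0.0, 0.4]
finger_gap: 44.6
```

```bash
python3 - <<'E'
from h import *
p,f,o=pose(); print(p,f,o["time"],o["force"])
t=snapshot("top"); s=snapshot("side"); print(reds(t))
a=cv2.resize(rect(t,430,630,-455,-215,49,3),(528,440))
cv2.imwrite("pics/f1.png",a); 
q=proj(s,[[500,-20,50]])[0].astype(int)
b=cv2.resize(s["frame"][180:360,160:520],(800,400),interpolation=cv2.INTER_CUBIC)
cv2.imwrite("pics/f2.png",b)
E
```

```text
[422.73441264 291.36506853 219.89000998] 4.1150918844215045 77.75 [-0.12421905 -0.01341509  0.39420572]
[(np.float64(563.4), np.float64(-241.1), 248), (np.float64(567.9), np.float64(-307.2), 265), (np.float64(549.9), np.float64(-342.7), 227), (np.float64(554.6), np.float64(-408.1), 90)]
```

View pics/f1.png

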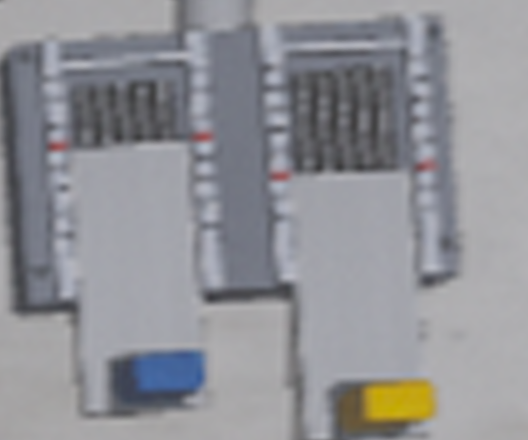

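View pics/f2.png

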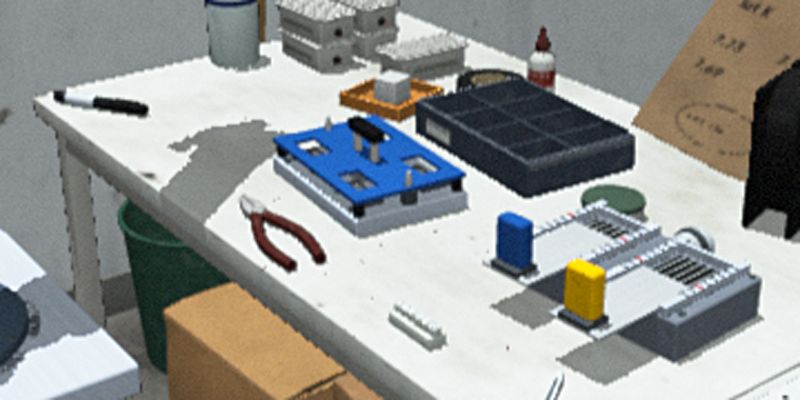

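The back edges are at the red lines: blue about 147 against 141, yellow about 173 against 171. Mask, keys and block look right too. I'll measure the two edges precisely before handing in.

```bash
python3 - <<'E'
from h import *
u=np.array([np.cos(np.radians(3.8)),np.sin(np.radians(3.8))]);v=np.array([-u[1],u[0]])
for n in("top","side"):
  s=snapshot(n); g=cv2.GaussianBlur(cv2.cvtColor(s["frame"],cv2.COLOR_BGR2GRAY),(0,0),.6).astype(np.float32)
  R=reds(s) if n=="top" else None
  for nm,A,B in(("blue",(563.4,-241.1),(567.9,-307.2)),("yellow",(549.9,-342.7),(554.6,-408.1))):
    c=(np.array(A)+B)/2
    if n=="side": c=c+[2.7,-.3]
    for zb in(43,46):
      d=np.arange(-15,12,.5); pr=[]
      for w_ in np.arange(-18,19,1.):
        P=np.array([np.r_[c+d_*u+w_*v,zb] for d_ in d]); q=proj(s,P).astype(np.float32)
        pr.append(cv2.remap(g,q[:,0].reshape(1,-1),q[:,1].reshape(1,-1),cv2.INTER_LINEAR)[0])
      m=np.mean(pr,0); hi=np.median(m[:12]); lo=np.median(m[-16:]); h=(hi+lo)/2
      i=np.argmax(m<h); print(n,nm,"zb",zb,"edge minus red line (+ = less open)",round(d[i-1]+.5*(m[i-1]-h)/(m[i-1]-m[i]),2),round(float(hi)),round(float(lo)))
E
```

```text
top blue zb 43 edge minus red line (+ = less open) 0.04 163 89
top blue zb 46 edge minus red line (+ = less open) -0.49 163 89
top yellow zb 43 edge minus red line (+ = less open) 0.59 162 91
top yellow zb 46 edge minus red line (+ = less open) 0.06 162 91
side blue zb 43 edge minus red line (+ = less open) 2.27 226 98
side blue zb 46 edge minus red line (+ = less open) -1.92 226 93
side yellow zb 43 edge minus red line (+ = less open) 2.8 225 88
side yellow zb 46 edge minus red line (+ = less open) -1.48 226 86
```

Both gates are within about 0.5 mm of their lines, which agrees with the arm's readings of about 30.3 and 49.7 mm. Handing in.

```bash
python3 -c "
from rig import r
print(r.job_done())"
```

```text
the job is handed in; nothing more can be done
None
```

The fixture is ready for the laser and the job is handed in; the arm finished clear of everything at about 78 s. No verdict came back, so the result rests on my own checks.

**What was done, in order:**
1. The gauge block went into its wooden tray, standing.
2. All four keys were on the bench, and each was laid flat in its own nest, label up.
3. The mask was lowered over both pins. Contact force appeared only at the flush height, and I then let it go.
4. With the mask on, I pushed each gate against its shut stop for a zero, then pulled it out.

**Last checks:**
- **Arm readings:** blue about 30.3 mm open, yellow about 49.7 mm.
- **Top camera:** both blade edges lie within about 0.6 mm of their red lines.
- **Side camera:** this gave anything from -2 to +3 mm depending on the blade height assumed, so it neither confirms nor contradicts the settings.
- **Final pictures:** the mask is flush with both pins through, and the block stands in the tray. The tin, cutters, marker and terminal strip appear where they were; I did not check the tweezers closely.

**One thing that went differently:** closing the gripper on the blue handle seems to have pulled that gate about 6 mm open, after the mask was on. I pushed it shut again before setting it to 30 mm.

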